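# Close the nested canister and lay the carton pinwheel on the gift board

## Task

Finish the gift board: put the small canister upright into the open canister in the middle of the board, set the hollow outer lid down over it at an angle to the brass studs and turn it clockwise until it locks, its grip bar pointing at the studs. Lay every praline carton that is there flat on the board, square within one of the dark outlines, so that they form the pinwheel round the canister (any carton in any outline, before or after closing the lid). Leave the tongs, gift box, cocoa tin and stamp where they are.

Things in the scene. Friction and masses are not known exactly. Their poses are not given: they have to be found in the camera images.
- board: Fixed board of light wood, 222 x 222 x 6 mm, on the table (z = 0); origin at the centre of its underside, z up, x and y along its edges. The lower half of a round metal canister is screwed to its middle. Two small brass studs in its top, 42 mm from the centre on its +x and -x sides, show where the locked lid's bar points. A low square guard rail, 112 mm outside, 6 wide, 5 high, surrounds the canister.
- cup_floor (a point): Centre of the open canister's inner floor, 11 mm above the table; axes as the board's. The bore is 38 mm across and 37 mm deep below the rim.
- neck_rim (a point): Centre of the canister's mouth, 48 mm above the table (42 above the board). The neck below it is 44 mm across outside. 17 mm below lies the shoulder, a flat ring 63 mm across on which the lid sits. The neck bears two bayonet lugs, on the board's +x and -x sides, each 40 degrees long, out to radius 26 mm, tops 12 mm and undersides 7 mm above the shoulder; a stop under the clockwise end of each.
- inner_mid (a point): Small closed inner canister, loose: metal body 29 mm across and 36 mm tall, with a dark wooden knob on top, 16 mm across at its foot, 19 mm at its top, 24 mm tall (60 mm in all, 0.12 kg). The point is on its axis, half-way up (30 mm above its underside); z up. Starts upright on the table, right of the board, next to the lid.
- lid_mid (a point): Outer lid, loose: hollow metal shell open below, 63 mm across, 50 mm tall (inside 57 across, 46 deep), with a dark wooden grip bar on top, 46 mm long (lid's x axis), 14 wide, 20 tall; 70 mm in all, about 0.14 kg. The point is on its axis, 35 mm above its rim (halfway up); z up. Starts upright on the table right of the board. Seated, the point is 55 mm above cup_floor.
- lid_bar (a point): Centre of the lid's grip bar, 60 mm above the lid's rim; x along the bar. Seated, it is 91 mm above the table. A half turn of the lid makes no difference. Locked, the bar is parallel to the board's x axis; the stops end the clockwise turn there. The lid turns with only light friction.
- lid_rim (a point): Centre of the lid's open lower rim. Inside it two lugs 5 mm high, under the two ends of the bar, each 40 degrees long, reach in to radius 24 mm (2 mm clear of the neck). The lid drops fully on to the shoulder only with the bar 45 to 120 degrees counter-clockwise, from above, of the board's x axis (aim for 60 to 70); else lug stands on lug, 12 mm too high. Then turn clockwise to lock.
- carton0_mid (a point): Praline carton 0: dark brown box with a pale ribbon round its middle and a small blank label, 162 mm long (its x axis), 44 mm wide (y), 30 mm tall (z up), about 0.2 kg. This point is its centre (15 mm above its underside). Starts flat on the table, left or right of the board, roughly pointing away from the robot. All cartons are alike; three or four are present.
- carton1_mid (a point): Praline carton 1: dark brown box with a pale ribbon round its middle and a small blank label, 162 mm long (its x axis), 44 mm wide (y), 30 mm tall (z up), about 0.2 kg. This point is its centre (15 mm above its underside). Starts flat on the table, left or right of the board, roughly pointing away from the robot. All cartons are alike; three or four are present.
- carton2_mid (a point): Praline carton 2: dark brown box with a pale ribbon round its middle and a small blank label, 162 mm long (its x axis), 44 mm wide (y), 30 mm tall (z up), about 0.2 kg. This point is its centre (15 mm above its underside). Starts flat on the table, left or right of the board, roughly pointing away from the robot. All cartons are alike; three or four are present.
- carton3_mid (a point): Praline carton 3: dark brown box with a pale ribbon round its middle and a small blank label, 162 mm long (its x axis), 44 mm wide (y), 30 mm tall (z up), about 0.2 kg. This point is its centre (15 mm above its underside). Starts flat on the table, left or right of the board, roughly pointing away from the robot. All cartons are alike; three or four are present.
- place0 (a point): Centre of outlined place 0, on the board's top (6 mm above the table); x along its length. Four dark outlines, 168 x 50 mm, make a pinwheel round the canister: each along one board edge, its end facing the next one's side; centre 85 mm out from the axis and 26 sideways. Placed cartons are 8 mm apart, inner sides 63 mm from the axis (7 mm off the guard rail).
- place1 (a point): Centre of outlined place 1, on the board's top (6 mm above the table); x along its length. Four dark outlines, 168 x 50 mm, make a pinwheel round the canister: each along one board edge, its end facing the next one's side; centre 85 mm out from the axis and 26 sideways. Placed cartons are 8 mm apart, inner sides 63 mm from the axis (7 mm off the guard rail).
- place2 (a point): Centre of outlined place 2, on the board's top (6 mm above the table); x along its length. Four dark outlines, 168 x 50 mm, make a pinwheel round the canister: each along one board edge, its end facing the next one's side; centre 85 mm out from the axis and 26 sideways. Placed cartons are 8 mm apart, inner sides 63 mm from the axis (7 mm off the guard rail).
- place3 (a point): Centre of outlined place 3, on the board's top (6 mm above the table); x along its length. Four dark outlines, 168 x 50 mm, make a pinwheel round the canister: each along one board edge, its end facing the next one's side; centre 85 mm out from the axis and 26 sideways. Placed cartons are 8 mm apart, inner sides 63 mm from the axis (7 mm off the guard rail).
- tongs: Bystander: white serving tongs, 175 x 25 x 13 mm, lying on the table between the robot and the board. Origin at the centre of the underside.
- gift_cube: Bystander: small wrapped gift box, 64 x 64 x 56 mm, behind the board, to its right. Origin at the centre of the underside.
- cocoa_tin: Bystander: round green tin with a yellow-brown cap, 68 mm across, 91 mm tall, behind the board. Origin at the centre of the underside.
- date_stamp: Bystander: wooden hand stamp, 30 x 50 x 68 mm, behind and right of the board. Origin at the centre of the underside.

How it is judged:
By the outcome, as a careful person would: the job done as asked, in the order asked, and still so for the second after the job is handed in, with the robot touching nothing.
Of carton0, carton1, carton2, carton3 only 3 to 4 are there at a start; the rules pass over those that are not, and their reading is None.
At some moment in a run one of carton0, carton1, carton2, carton3 may be knocked a few centimetres aside while the robot is not near it.
It also fails if it takes over 210 s, if anything falls off the work surface, if the arm or the gripper's body presses on something with over 40 N, if the wrist force passes 120 N, or if a joint passes its speed limit or range.

## Robot

A 6-joint arm with a two-finger parallel gripper is mounted at the origin on a cart in front of the work surface, level with it; the furniture and walls round the work are solid. World frame = base frame: x ahead of the robot, y to its left, z up, the work surface at z = 0. Lengths are in m, angles in rad, forces in N, time in s.
With the tool pointing down it reaches from about 0.275 to 0.875 m from the base axis. Payload 12.5 kg.
Tool frame: the origin (TCP) lies on the centre line of the jaws, within the pads' length; the fingertips stand r.finger_overhang ahead of it and the grasp point (between the pads) lies 3 mm ahead of it (r.finger_overhang is the distance from the TCP to the fingertips, in m); z points along the fingers, y is the direction in which the jaws open and shut (so a half turn about z gives the same grasp; the last joint's range is limited). The gripper opens to 85 mm and grips with 20 to 120 N. Pads are 22 mm wide; open, the fingers measure 114 mm over their backs; the gripper's body (76 mm by 85 mm) begins 54 mm behind the grasp point. The pads swing forward as they close: fully open they stand 13 mm farther back than shut.
Start: joints at [-1.286, 0.351, 1.652, -0, 1.139, -0.085], TCP at [0.199, -0.513, 0.253] pointing down, gripper open.
Joint ranges: [-2.75, 2.75], [-0.79, 2.1], [0.01, 2.65], [-1.57, 4.71], [0.07, 3.14], [-2.87, 2.87]. Speed limits (rad/s): [2.22, 2.22, 2.79, 3.14, 3.14, 3.14].

## Interface

Orientations are given as a unit quaternion [x, y, z, w].
In Python, from cell import r, optics gives the robot as it stands. The module is installed in compiled form; this text tells all that it offers. Calls block until the motion is done:
- r.move_to(position, orientation): joint-space move of the TCP to a pose.
- r.move_linear(position, rot=None, vel=0.15): straight line of the TCP; rot=None keeps the orientation; vel is the mean speed in m/s.
- r.set_joints(angles): joint-space move.
- r.set_gripper(opening, squeeze=None): opening from 0.0 (shut) to 1.0 (fully open); squeeze is the grip in N (None keeps the last); returns when the fingers have stopped.
- r.sleep(seconds).
- r.inverse_kinematics(position, orientation): joint angles nearest the present ones, or None.
- optics.get_image(name): name is "side" or "top"; returns a dict with "pixels" (384x512x3 uint8, red, green, blue), "depth" (384x512 float32, m along the optical axis (not along the pixel's ray), 0 where there is no reading), "fx", "fy", "cx", "cy" (pixels), "camera_from_world" (4x4, takes a point from world to camera coordinates). Camera axes: x right, y down, z forward; pixel columns grow to the right and rows downward; lengths in m; the calibration is good to about 2 mm. A picture is of the moment at which its call begins.
A pose or a line that the arm cannot do raises r.PlanningError and nothing moves.
- r.hand_in(): hands the job in, once; it reports no verdict.
Readings, each from a call of its own:
- r.current_t(): time.
- r.current_q(): joint angles.
- r.current_qvel(): joint speeds.
- r.current_effort(): joint torques, N m.
- r.current_tool_pos(): TCP position.
- r.current_ee_rot(): TCP orientation.
- r.current_contact_force(): force on the tool from outside, world axes, zero at the start.
- r.current_torque(): the same for the moment, N m.
- r.current_opening(): opening from 0.0 (shut) to 1.0 (fully open).
Only numpy, scipy, OpenCV 4.12 (cv2) and the standard library are available. Lean on these libraries where they do the work, as an engineer would, in place of code of your own. Each camera call takes 0.05 s, during which the arm holds its last target.

## Working session

There is one attempt and no reset: what is moved stays moved. The work goes in short steps, each a Python script; the robot and the scene stay as the last script left them, time stands still between calls to the robot, and variables do not carry over. Pictures are saved under pics/ and viewed, and the job is handed in when it is done.

```bash
mkdir -p pics; ls
cat > h.py <<'E'
import numpy as np, cv2
from cell import r, optics
def grab(name,tag=None):
    im=optics.get_image(name)
    if tag: cv2.imwrite(f'pics/{tag}.png',im['pixels'][:,:,::-1])
    return im
def world(im):
    d=im['depth'];h,w=d.shape;v,u=np.mgrid[:h,:w]
    P=np.stack([(u-im['cx'])/im['fx']*d,(v-im['cy'])/im['fy']*d,d,np.ones_like(d)],-1)
    W=P@np.linalg.inv(im['camera_from_world']).T
    W=W[...,:3];W[d==0]=np.nan
    return W
def ray(im,uv,z):
    T=np.linalg.inv(im['camera_from_world']);uv=np.atleast_2d(uv).astype(float)
    d=np.c_[(uv[:,0]-im['cx'])/im['fx'],(uv[:,1]-im['cy'])/im['fy'],np.ones(len(uv))]@T[:3,:3].T
    o=T[:3,3];return o+d*((z-o[2])/d[:,2])[:,None]
E
python3 - <<'E'
from h import *
for n in('top','side'):
    im=grab(n,n+'0');print(n,im['fx'],im['cx'],im['cy'],np.linalg.inv(im['camera_from_world']).round(3).tolist())
    cv2.imwrite(f'pics/{n}0.png',cv2.resize(im['pixels'][:,:,::-1],(800,600),interpolation=cv2.INTER_CUBIC))
print(r.current_t(),r.finger_overhang,r.current_ee_rot(),r.current_tool_pos())
E
```

```text
pics
top 438.609964063505 252.37235751320407 195.24157289656378 [[0.016, -0.976, 0.217, 0.281], [-1.0, -0.016, 0.002, -0.01], [0.001, -0.217, -0.976, 1.376], [0.0, 0.0, 0.0, 1.0]]
side 390.69873207328754 255.77700679738732 195.2203738193005 [[0.818, -0.212, 0.534, 0.037], [-0.575, -0.28, 0.769, -0.763], [-0.013, -0.937, -0.35, 0.434], [0.0, 0.0, 0.0, 1.0]]
0.1 0.022 [ 9.82953331e-01  1.83854523e-01 -6.33821505e-05 -5.09817363e-04] [ 0.19873298 -0.51255879  0.25280819]
```

View pics/top0.png

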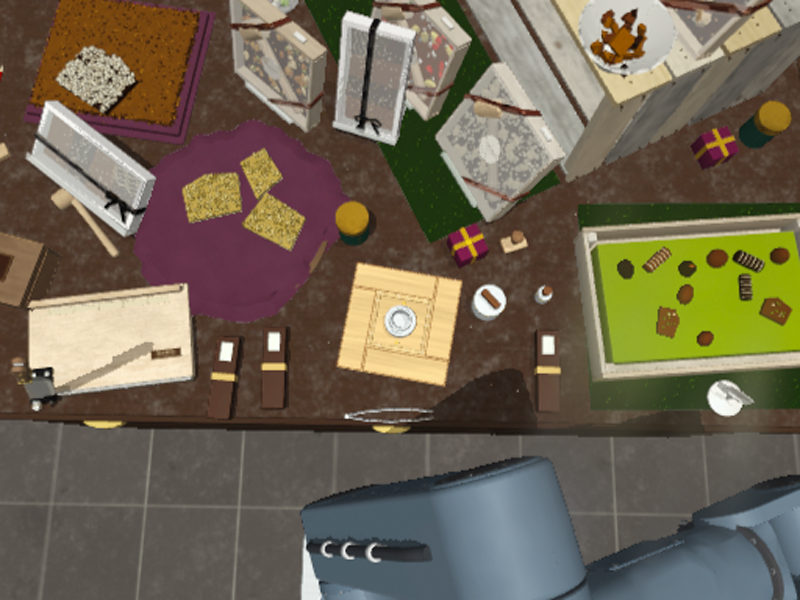

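View pics/side0.png

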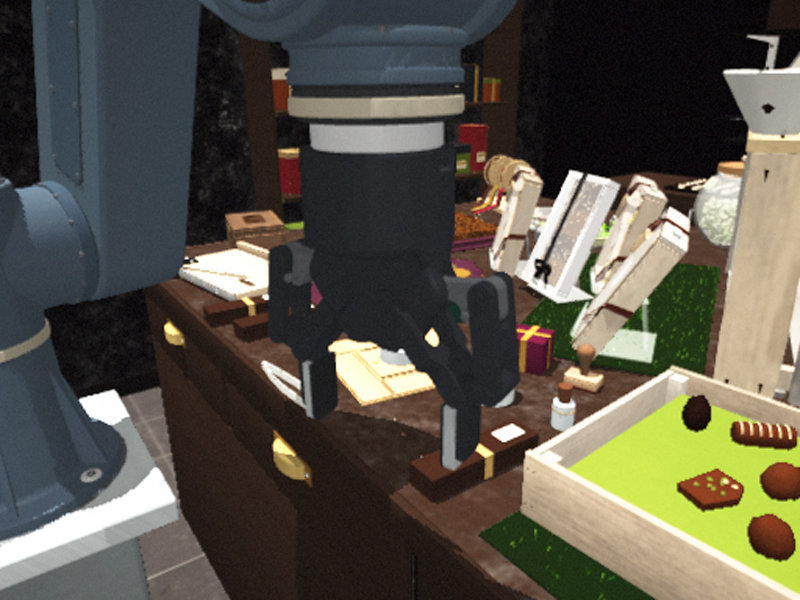

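The top view shows three cartons, at (225,376), (273,367) and (547,371). The board is at (400,322), the lid at (488,302) and the inner canister at (543,294). The side view is mostly blocked by the gripper. Next I'll measure them.

Run:
```python
from h import *
im=grab('top');np.save('top0.npy',im,allow_pickle=True)
p=im['pixels'][:,:,::-1]
cv2.imwrite('pics/topc.png',cv2.resize(p[160:280,190:390],(800,480),interpolation=cv2.INTER_CUBIC))
W=world(im)
hsv=cv2.cvtColor(p,cv2.COLOR_BGR2HSV)
for uv in [(256,206),(230,235),(285,235),(312,190),(347,188),(350,220),(175,225),(145,225),(320,240),(225,135)]:
    print(uv,hsv[uv[1],uv[0]],W[uv[1],uv[0]].round(4))
```

```text
(256, 206) [ 75   6 247] [ 0.5494 -0.0192  0.0144]
(230, 235) [ 20 105 240] [0.4569 0.061  0.0062]
(285, 235) [ 20 107 233] [ 0.4599 -0.1116  0.0056]
(312, 190) [ 13 163 139] [ 0.5913 -0.1895  0.0693]
(347, 188) [14 49 98] [ 0.6055 -0.3023  0.0443]
(350, 220) [ 41  14 253] [ 0.5065 -0.3112  0.032 ]
(175, 225) [  9 120  89] [0.4816 0.2302 0.0339]
(145, 225) [ 44  11 255] [0.4808 0.3241 0.0284]
(320, 240) [10 92 50] [ 0.4466 -0.2219  0.0008]
(225, 135) [ 21 216 176] [0.7555 0.0804 0.0939]
```

View pics/topc.png

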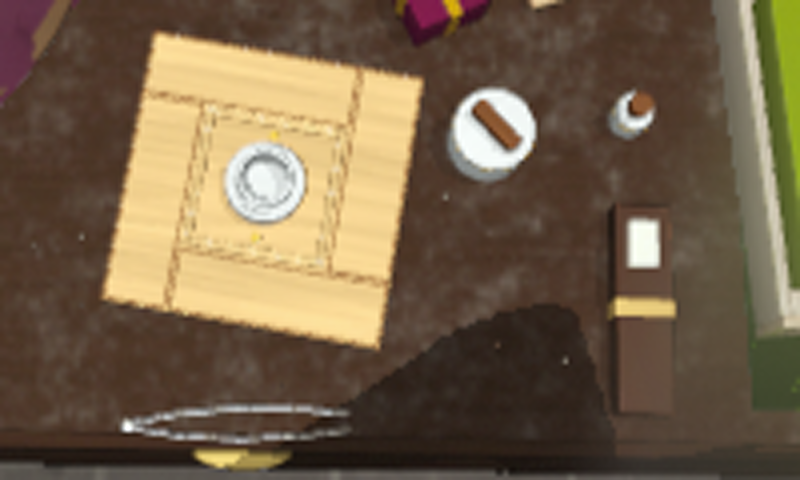

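```bash
cat >> h.py <<'E'
from scipy.spatial.transform import Rotation as R
def down(yaw):  # tool z down, tool x at world yaw, tool y = jaw direction
    c,s=np.cos(yaw),np.sin(yaw)
    return R.from_matrix(np.array([[c,s,0],[s,-c,0],[0,0,-1.]])).as_quat()
def toolyaw():
    m=R.from_quat(r.current_ee_rot()).as_matrix();return np.arctan2(m[1,0],m[0,0])
E
python3 - <<'E'
from h import *
print(np.degrees(toolyaw()),r.current_q())
r.set_joints([0.9,0.0,1.652,0,1.49,0])
print(r.current_t(),r.current_tool_pos())
for n in('top','side'):
    im=grab(n);np.save(n+'1.npy',im,allow_pickle=True)
    cv2.imwrite(f'pics/{n}1.png',cv2.resize(im['pixels'][:,:,::-1],(800,600),interpolation=cv2.INTER_CUBIC))
E
```

```text
21.188539621530694 [-1.28560420e+00  3.51095452e-01  1.65226247e+00  2.46080046e-05
  1.13912598e+00 -8.46280020e-02]
3.2917 [0.23309859 0.36784942 0.42688829]
```

View pics/side1.png

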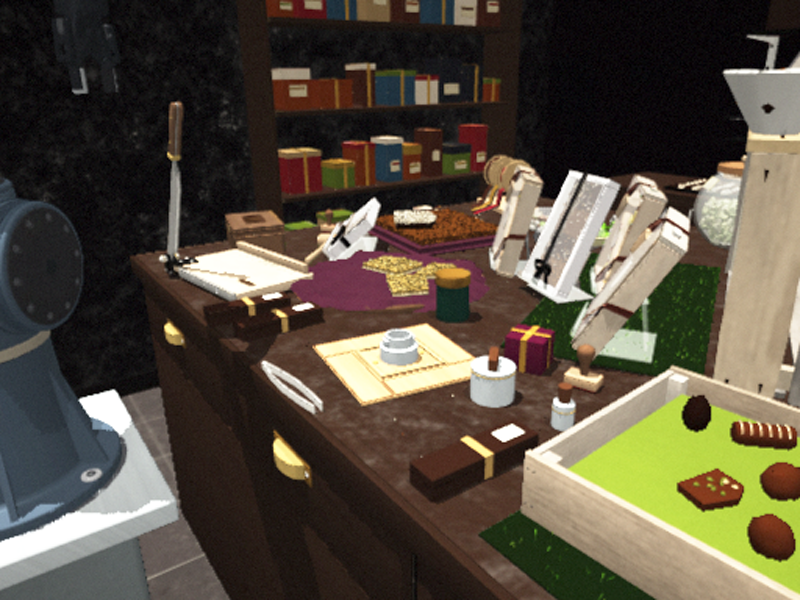

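View pics/top1.png

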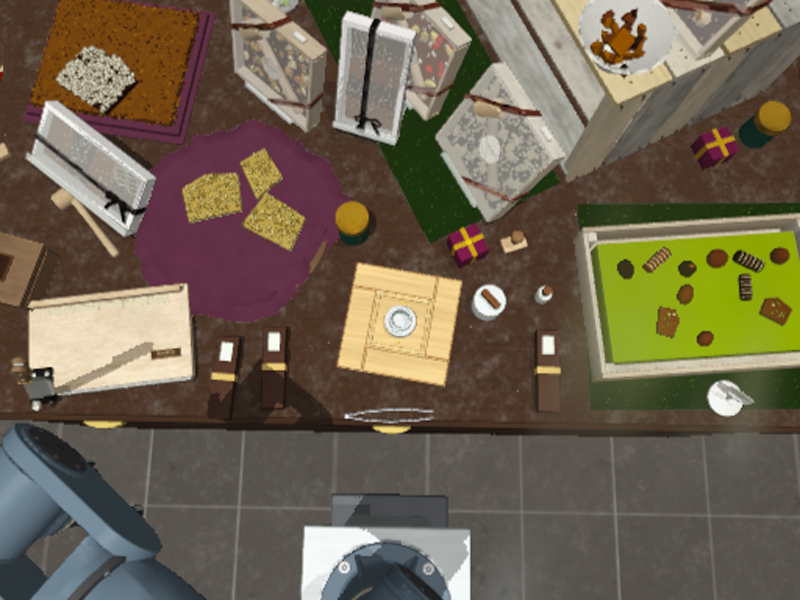

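```bash
cat >> h.py <<'E'
def blob(mask,seed):
    mask=(mask>0).astype(np.uint8)
    n,l=cv2.connectedComponents(mask)
    lab=l[seed[1],seed[0]]
    if lab==0:
        ys,xs=np.nonzero(mask);i=np.argmin((xs-seed[0])**2+(ys-seed[1])**2);lab=l[ys[i],xs[i]]
    return (l==lab).astype(np.uint8)
def outline(m,im,z,up=1):
    c=max(cv2.findContours(m,cv2.RETR_EXTERNAL,cv2.CHAIN_APPROX_NONE)[0],key=len)[:,0].astype(float)
    return ray(im,c,z)[:,:2]
def rect(P):
    (c,s,a)=cv2.minAreaRect((P*1000).astype(np.float32));a=float(a)
    if s[0]<s[1]: a+=90;s=s[::-1]
    return np.array(c)/1000,np.array(s),(a+90)%180-90
E
python3 - <<'E'
from h import *
for n,sd in(('top',(232,235)),('side',(250,222))):
    im=np.load(n+'1.npy',allow_pickle=True).item();p=im['pixels'][:,:,::-1]
    hsv=cv2.cvtColor(p,cv2.COLOR_BGR2HSV)
    m=cv2.inRange(hsv,(12,55,110),(30,160,255));m=cv2.morphologyEx(m,cv2.MORPH_CLOSE,np.ones((3,3)))
    b=blob(m,sd);P=outline(b,im,.006)
    print(n,b.sum(),rect(P))
    # studs
    m2=cv2.inRange(hsv,(22,150,120),(32,255,255));print(len(m2.nonzero()[0]))
    s=4;x0,y0=(190,150) if n=='top' else(190,190)
    cv2.imwrite(f'pics/{n}z.png',cv2.resize(p[y0:y0+125,x0:x0+200],(800,500),interpolation=cv2.INTER_NEAREST))
E
```

```text
top 4536 (array([ 0.55059192, -0.01793202]), array([225.02220154, 223.20147705]), -9.250007629394531)
1334
side 1497 (array([ 0.55935852, -0.03612579]), array([254.67536926, 254.2739563 ]), 80.96446990966797)
129
```

View pics/sidez.png

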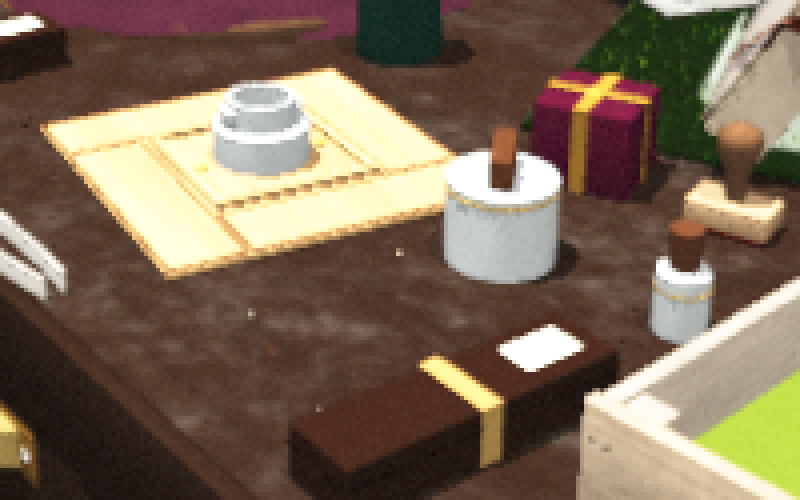

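View pics/topz.png

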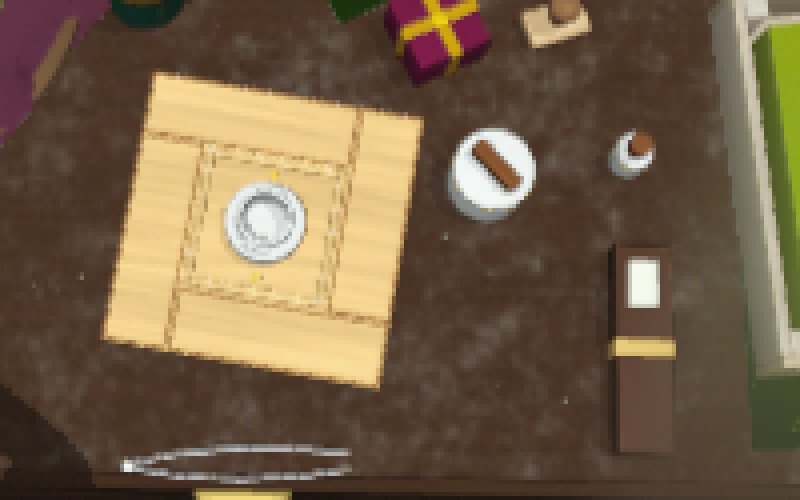

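Run:
```python
from h import *
im=np.load('top1.npy',allow_pickle=True).item();p=im['pixels'][:,:,::-1]
hsv=cv2.cvtColor(p,cv2.COLOR_BGR2HSV)
def circ(m,z):
    P=outline(m,im,z);c,rad=cv2.minEnclosingCircle((P*1000).astype(np.float32));e=cv2.fitEllipse((P*1000).astype(np.float32));return np.round(c,1),round(rad,1),np.round(e[0],1),np.round(e[1],1)
m=cv2.inRange(hsv,(0,0,60),(180,55,255))
for nm,sd,zs in(('canister',(250,205),(.031,.025)),('lid',(305,198),(.05,.025)),('inner',(347,188),(.036,.0))):
    b=blob(m,sd);b=cv2.morphologyEx(b,cv2.MORPH_CLOSE,np.ones((5,5)));ys,xs=b.nonzero()
    print(nm,b.sum(),xs.min(),xs.max(),ys.min(),ys.max(),[circ(b,z) for z in zs])
W=world(im)
# bar, knob
m=cv2.inRange(hsv,(5,110,70),(18,255,220))
for nm,sd,z in(('bar',(313,191),.070),('knob',(350,186),.060)):
    b=blob(m,sd);P=outline(b,im,z);print(nm,b.sum(),rect(P), np.nanmedian(W[b>0],axis=0).round(4))
    ys,xs=b.nonzero();print(ray(im,[[xs.mean(),ys.mean()]],z).round(4))
# studs
m=cv2.inRange(hsv[190:225,245:270],(22,150,150),(32,255,255));print(np.argwhere(m)+[190,245])
# depth-based: lid top and bar
for nm,(x0,x1,y0,y1),lo,hi in(('lidtop',(298,328,178,208),.046,.055),('bar',(298,328,178,208),.062,.08),('knob',(340,358,178,198),.052,.07),('innertop',(340,358,178,198),.03,.042),('shoulder',(240,275,190,220),.027,.035),('rim',(240,275,190,220),.044,.053)):
    w=W[y0:y1,x0:x1].reshape(-1,3);w=w[(w[:,2]>lo)&(w[:,2]<hi)];print(nm,len(w),w.mean(0).round(4),(w.max(0)-w.min(0)).round(4), ((w.max(0)+w.min(0))/2).round(4))
```

```text
canister 325 246 265 195 215 [(array([549. , -18.1]), 32.6, array([549.2, -17.9]), array([60.1, 62.9])), (array([550.2, -18.1]), 32.7, array([550.4, -17.9]), array([60.4, 63.2]))]
lid 415 301 323 182 205 [(array([ 584.9, -193.7]), 38.7, array([ 586.2, -192.5]), array([63.7, 76. ])), (array([ 590.7, -197.1]), 39.4, array([ 591.9, -196. ]), array([65. , 77.4]))]
inner 86 342 353 182 194 [(array([ 607.5, -302.9]), 20.2, array([ 605.3, -304.2]), array([30. , 36.9])), (array([ 616.3, -310.8]), 20.7, array([ 614. , -312.1]), array([30.8, 37.9]))]
bar 56 (array([ 0.58818903, -0.19384923]), array([41.20201874, 11.14060783]), 44.26792526245117) [ 0.5881 -0.1952  0.0698]
[[ 0.5882 -0.1944  0.07  ]]
knob 2042 (array([ 0.67504877, -0.27563104]), array([413.87380981, 183.33096313]), -11.495193481445312) [ 7.227e-01 -3.233e-01  5.000e-04]
[[ 0.696  -0.3049  0.06  ]]
[[193 258]
 [194 258]
 [219 253]]
lidtop 211 [ 0.587  -0.1954  0.0502] [0.0615 0.0621 0.0085] [ 0.5885 -0.1954  0.0504]
bar 74 [ 0.5883 -0.1955  0.069 ] [0.0375 0.0365 0.0137] [ 0.5888 -0.1959  0.0691]
knob 28 [ 0.6083 -0.308   0.0604] [0.0157 0.0184 0.0144] [ 0.6083 -0.309   0.0599]
innertop 34 [ 0.605  -0.3053  0.0367] [0.0252 0.0249 0.0108] [ 0.6077 -0.3072  0.0357]
shoulder 116 [ 0.5454 -0.0189  0.0312] [0.0605 0.0596 0.0078] [ 0.5482 -0.0175  0.0311]
rim 50 [ 0.5476 -0.0178  0.0472] [0.051  0.0402 0.0087] [ 0.5496 -0.0173  0.0485]
```

```bash
cat >> h.py <<'E'
def proj(im,P):
    P=np.atleast_2d(P);c=(np.c_[P,np.ones(len(P))]@im['camera_from_world'].T)[:,:3]
    return np.c_[im['fx']*c[:,0]/c[:,2]+im['cx'],im['fy']*c[:,1]/c[:,2]+im['cy']]
E
python3 - <<'E'
from h import *
im=np.load('side1.npy',allow_pickle=True).item();p=im['pixels'][:,:,::-1]
hsv=cv2.cvtColor(p,cv2.COLOR_BGR2HSV)
m=cv2.inRange(hsv,(0,0,60),(180,45,255))
for nm,sd,P in(('can',(255,228),(.5495,-.0178,.025)),('lid',(316,250),(.588,-.195,.025)),('inner',(361,268),(.608,-.3085,.018))):
    b=blob(m,sd);rows=[(y,np.nonzero(b[y])[0]) for y in range(384) if b[y].sum()>8]
    cs=[(x.min()+x.max())/2 for y,x in rows]
    print(nm,b.sum(),rows[0][0],rows[-1][0],np.median(cs),max(len(x) for y,x in rows),proj(im,P))
t=np.load('top1.npy',allow_pickle=True).item();print(ray(t,[[258,193.5],[253,219]],.006))
print(proj(im,[(.588,-.195,.05),(.608,-.3085,.06),(.5495,-.0178,.048)]))
hp=cv2.cvtColor(t['pixels'][:,:,::-1],cv2.COLOR_BGR2HSV)
b=blob(cv2.morphologyEx(cv2.inRange(hp,(12,55,110),(30,160,255)),cv2.MORPH_CLOSE,np.ones((3,3))),(232,235))
P=outline(b,t,.006)
c=np.array([.5505,-.0179])
for k in range(4):
    a=np.radians(-9.3+90*k);d=np.array([np.cos(a),np.sin(a)]);n=np.array([-d[1],d[0]])
    q=P-c;s=q@d;l=q@n;sel=(s>.095)&(abs(l)<.095);f=np.polyfit(l[sel],s[sel],1);print(k,sel.sum(),-9.3-np.degrees(np.arctan(f[0])),f[1])
E
```

```text
can 990 210 237 258.75 58 [[254.39106054 221.25364868]]
lid 506 241 260 315.0 29 [[313.74182724 243.18304312]]
inner 1725 239 375 377.0 29 [[358.96029547 264.24224432]]
[[ 0.59191922 -0.02502439  0.006     ]
 [ 0.5089802  -0.01034816  0.006     ]]
[[314.17715874 233.10737194]
 [360.61279228 245.9839497 ]
 [254.25732921 212.90259316]]
0 58 -9.223468214331447 0.11034789527112839
1 58 -9.278728013840784 0.11017754810703395
2 60 -9.303483714297823 0.11089372628839196
3 58 -9.288343254386394 0.1100556008031435
```

Run:
```python
from h import *
x,y=.6087,-.309
print(r.finger_overhang)
for a in(60,):
    r.move_to([x,y,.16],down(np.radians(a)))
    r.set_gripper(0.6,30)
    print(r.current_opening(),r.finger_overhang)
    r.move_linear([x,y,.066],vel=.08)
    im=grab('side');cv2.imwrite('pics/s2.png',cv2.resize(im['pixels'][150:330,250:460,::-1],(800,686),interpolation=cv2.INTER_CUBIC)[:600])
    print(r.current_t(),r.current_tool_pos(),r.current_contact_force())
```

```text
0.022
0.5998571871154461 0.022
8.0833 [ 0.60896873 -0.30917945  0.06664767] [-0.50458884  0.19368084 -1.04826817]
```

View pics/s2.png

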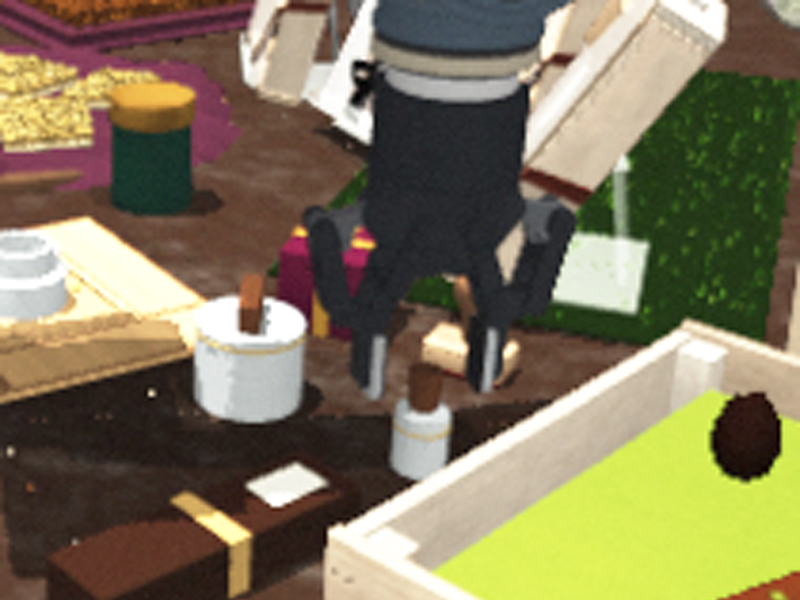

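The open jaws straddle the knob evenly in the side view, with tips at (372,390) and (487,385) and the knob at (425,385). I'll centre it with two squeezes at right angles to each other.

Run:
```python
from h import *
x,y=.6087,-.309
r.set_gripper(0.0,20);r.sleep(.2);print(r.current_opening(),r.current_contact_force())
r.set_gripper(0.6)
r.move_to([x,y,.066],down(np.radians(150)))
r.set_gripper(0.0,20);r.sleep(.2);print(r.current_opening(),r.current_contact_force())
r.set_gripper(0.6); r.move_linear([x,y,.16],vel=.2)
r.set_joints([0.9,0.0,1.652,0,1.49,0])
im=grab('top');np.save('top2.npy',im,allow_pickle=True);si=grab('side');np.save('side2.npy',si,allow_pickle=True)
W=world(im)
for nm,(x0,x1,y0,y1),lo,hi in(('knob',(340,358,178,198),.052,.07),('innertop',(340,358,178,198),.03,.042)):
    w=W[y0:y1,x0:x1].reshape(-1,3);w=w[(w[:,2]>lo)&(w[:,2]<hi)];print(nm,len(w),w.mean(0).round(4),((w.max(0)+w.min(0))/2).round(4))
cv2.imwrite('pics/t3.png',cv2.resize(im['pixels'][150:250,290:390,::-1],(600,600),interpolation=cv2.INTER_NEAREST))
print(r.current_t())
h=cv2.cvtColor(im['pixels'][175:202,338:360,::-1],cv2.COLOR_BGR2HSV);print(h[...,1]);print(h[...,2])
```

```text
0.19803744790210953 [ 0.32403085 -0.44486238  1.70571858]
0.2002877812721706 [ 0.07077323 -0.01619168  1.12637675]
knob 29 [ 0.6085 -0.3081  0.0596] [ 0.6092 -0.3085  0.0598]
innertop 35 [ 0.6047 -0.3041  0.0352] [ 0.6072 -0.3078  0.035 ]
15.1167
[[ 98 113 116 116 115 117 116 110 113 114 107 118 117 121 119 121 121 119
  121 116 107 109]
 [ 85 110 122 120 129 121 114 114 110 108 107 105 109 109 114 117 121 121
  117 113 108 108]
 [ 93 110 123 121 131 121 114 109 110 110 107 111 111 108 113 116 114 117
  121 111 108 105]
 [103 116 121 121 124 123 118 113 116 126 113 119 115 103 106 102  98 113
  123  99 106 107]
 [ 96 108 114 110 124 122 123 124 116 119 118 113 114 114 116 108 109 114
  119 115 108 107]
 [ 95 105 116 111 119 121 116 121 124 119 119 114 111 122 119 119 113 113
  119 117 119 109]
 [ 94 113 117 116 119 114 109 121 114 114 113 111  99 123 117 121 122 114
  116 117 124 110]
 [103 116 116 110 119 119 111 111 108 100  68 122 119 120 111 114 121 119
  119 118 119 116]
 [110 110 108 110 101 103 108  84  21   5  53 151 148 143 129 113 117 118
  121 116 113 113]
 [116 116 108 11
[... 3470 characters left out ...]
0  74  74  74  76  78  80  81
   78  77  76  77]
 [ 78  78  79  78  78  80  81  78  76  78  78  78  77  78  78  78  80  80
   78  78  78  79]
 [ 79  81  83  81  80  81  82  79  78  76  77  77  77  79  79  79  80  80
   78  79  80  80]
 [ 81  82  83  85  83  82  79  78  77  75  77  79  77  78  80  78  78  79
   80  81  81  81]
 [ 82  80  83  85  83  78  76  75  73  74  77  78  76  77  78  78  79  78
   80  82  82  82]
 [ 79  80  81  85  82  76  77  77  75  76  78  78  76  76  78  78  81  83
   83  83  83  83]
 [ 81  84  85  83  81  78  79  78  76  76  78  79  78  76  77  78  82  85
   85  82  82  82]
 [ 82  85  88  82  81  82  80  78  78  78  79  80  79  78  78  79  79  80
   85  83  82  84]]
```

View pics/t3.png

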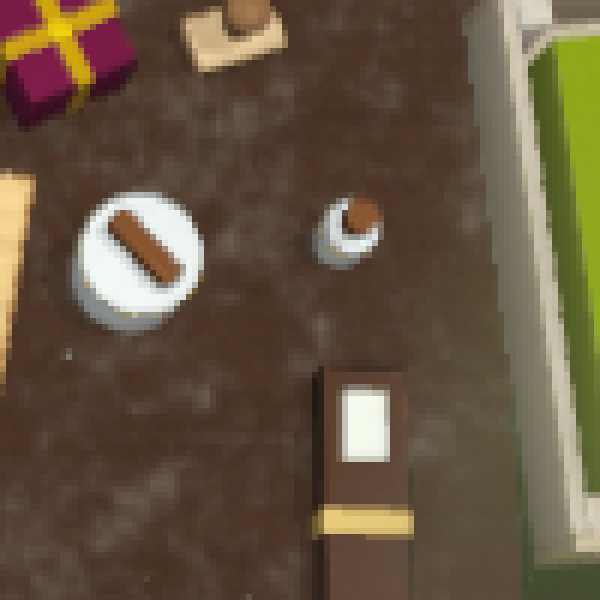

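Run:
```python
from h import *
im=np.load('top2.npy',allow_pickle=True).item()
hp=cv2.cvtColor(im['pixels'][:,:,::-1],cv2.COLOR_BGR2HSV)
s=np.clip((hp[180:192,345:356,1].astype(float)-118)/42,0,1)  # weight
yy,xx=np.mgrid[180:192,345:356];u,v=(s*xx).sum()/s.sum(),(s*yy).sum()/s.sum()
print(u,v,s.sum(),ray(im,[[u,v]],.058))
# lid bar, weighted
s=np.clip((hp[178:205,298:328,1].astype(float)-60)/100,0,1)
d=world(im)[178:205,298:328,2];s[~(d>.058)]=0
yy,xx=np.mgrid[178:205,298:328];u,v=(s*xx).sum()/s.sum(),(s*yy).sum()/s.sum()
print(u,v,s.sum(),ray(im,[[u,v]],.070))
# lid top disc by bright, low sat or bar
m=((hp[...,1]<40)&(hp[...,2]>190)).astype(np.uint8);b=blob(m,(305,190));b=cv2.morphologyEx(b,cv2.MORPH_CLOSE,np.ones((9,9)))
P=outline(b,im,.05);e=cv2.fitEllipse((P*1000).astype(np.float32));print(e,b.sum())
```

```text
349.8180978762696 185.38319482917822 25.785714285714285 [[ 0.61067015 -0.3082923   0.058     ]]
313.4321777777777 190.7959111111111 56.25 [[ 0.58874613 -0.19373675  0.07      ]]
((589.8240356445312, -195.57106018066406), (59.309207916259766, 59.482913970947266), 2.9999380111694336) 307
```

Run:
```python
from h import *
x,y=.6088,-.3091; q=down(np.radians(60))
r.move_to([x,y,.15],q)
r.move_linear([x,y,.066],vel=.1)
r.set_gripper(0.0,40);r.sleep(.2);print(r.current_opening())
r.move_linear([x,y,.18],vel=.15);print(r.current_contact_force())
cx,cy=.5495,-.0183
r.move_to([cx,cy,.18],q)
r.move_linear([cx,cy,.125],vel=.1);r.sleep(.2)
print(r.current_t(),r.current_tool_pos(),r.current_contact_force(),r.current_opening())
im=grab('side');np.save('side3.npy',im,allow_pickle=True)
cv2.imwrite('pics/s3.png',cv2.resize(im['pixels'][140:260,190:350,::-1],(800,600),interpolation=cv2.INTER_CUBIC))
```

```text
0.18719088375121573
[ 0.41210004  0.85904639 -1.86004556]
22.5583 [ 0.54981288 -0.01832475  0.12560908] [ 0.31707445 -0.56663846 -1.31565598] 0.19276597367108603
```

View pics/s3.png

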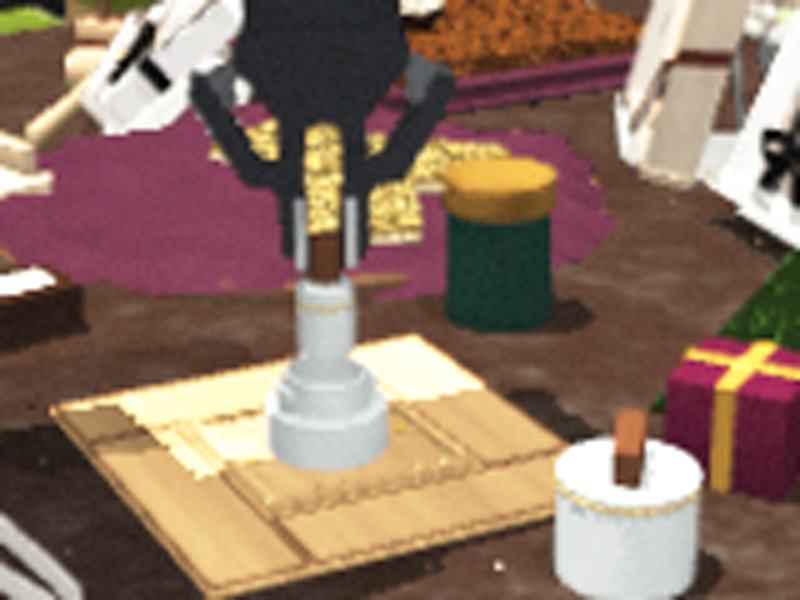

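In the side view the hanging canister (column 327) lines up with the open canister (column 328). I'll lower it.

Run:
```python
from h import *
cx,cy=.5495,-.0183
for z in (.11,.10,.09,.083,.080,.0785):
    r.move_linear([cx,cy,z],vel=.04);print(z,r.current_contact_force().round(2) if hasattr(r.current_contact_force(),'round') else r.current_contact_force())
    if r.current_contact_force()[2]>5: break
print(r.current_tool_pos())
r.set_gripper(0.45);r.sleep(.2)
r.move_linear([cx,cy,.17],vel=.15)
r.set_joints([0.9,0.0,1.652,0,1.49,0])
for n in('top','side'):
    im=grab(n);np.save(n+'4.npy',im,allow_pickle=True)
    x0,y0=(200,160) if n=='top' else(190,150)
    cv2.imwrite(f'pics/{n}4.png',cv2.resize(im['pixels'][y0:y0+100,x0:x0+133,::-1],(798,600),interpolation=cv2.INTER_CUBIC))
print(r.current_t())
```

```text
0.11 [ 0.45  0.7  -1.55]
0.1 [ 0.87 -0.33 -1.02]
0.09 [ 0.84 -0.14 -1.25]
0.083 [ 0.25  0.56 -0.46]
0.08 [ 0.02  0.03 -1.09]
0.0785 [-0.18 -0.63 -1.34]
[ 0.549453   -0.01829389  0.07843721]
28.1833
```

View pics/top4.png

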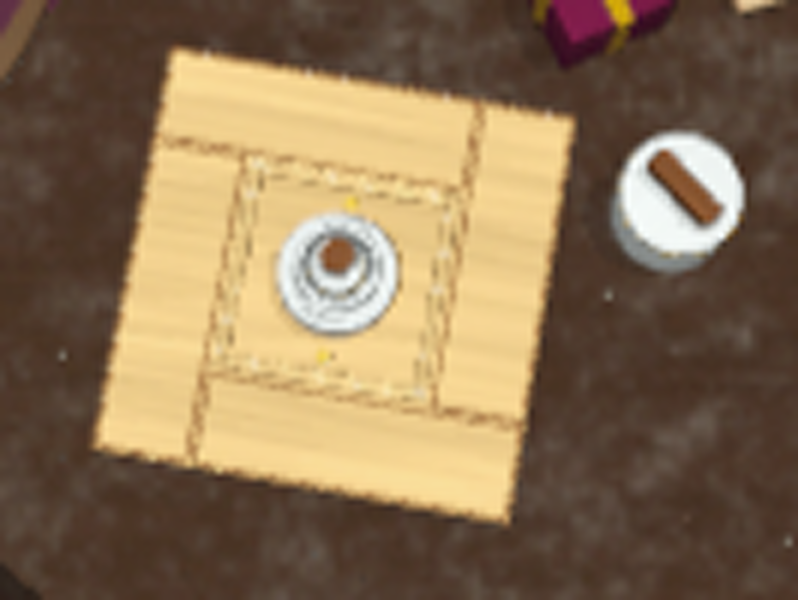

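View pics/side4.png

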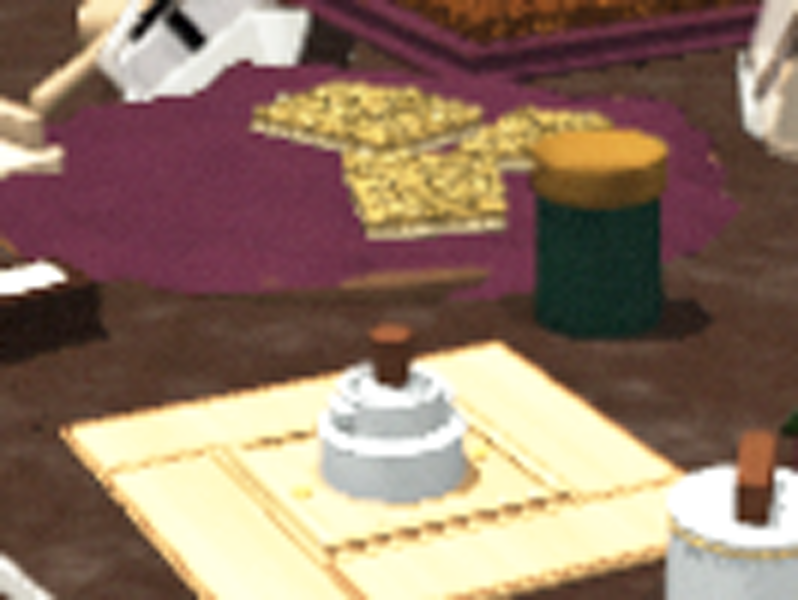

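Run:
```python
from h import *
im=np.load('top4.npy',allow_pickle=True).item()
hp=cv2.cvtColor(im['pixels'][:,:,::-1],cv2.COLOR_BGR2HSV)
s=np.clip((hp[195:212,248:264,1].astype(float)-40)/110,0,1);s[hp[195:212,248:264,0]>18]=0
yy,xx=np.mgrid[195:212,248:264];print((s>.5).astype(int));u,v=(s*xx).sum()/s.sum(),(s*yy).sum()/s.sum()
print(u,v,s.sum(),ray(im,[[u,v]],.069))
m=((hp[...,1]<40)&(hp[...,2]>100)).astype(np.uint8);b=blob(m,(249,206));b=cv2.morphologyEx(b,cv2.MORPH_CLOSE,np.ones((9,9)))
P=outline(b,im,.031);print(cv2.fitEllipse((P*1000).astype(np.float32)),b.sum())
W=world(im)[190:222,238:275].reshape(-1,3)
for lo,hi in((.064,.076),(.043,.052),(.027,.034)):
    w=W[(W[:,2]>lo)&(W[:,2]<hi)];print(len(w),w.mean(0).round(4),((w.max(0)+w.min(0))/2).round(4))
```

```text
[[0 0 0 0 0 0 0 0 0 0 0 0 0 0 0 0]
 [0 0 0 0 0 0 0 0 0 0 0 0 0 0 0 0]
 [0 0 0 0 0 0 0 0 0 0 0 0 0 0 0 0]
 [0 0 0 0 0 0 0 0 0 0 0 0 0 0 0 0]
 [0 0 0 0 0 0 0 0 0 0 0 0 0 0 0 0]
 [0 0 0 0 0 0 0 1 1 1 0 0 0 0 0 0]
 [0 0 0 0 0 0 1 1 1 1 1 0 0 0 0 0]
 [0 0 0 0 0 0 1 1 1 1 1 0 0 0 0 0]
 [0 0 0 0 0 0 1 1 1 1 1 0 0 0 0 0]
 [0 0 0 0 0 0 1 1 1 1 0 0 0 0 0 0]
 [0 0 0 0 0 0 0 0 0 0 0 0 0 0 0 0]
 [0 0 0 0 0 0 0 0 0 0 0 0 0 0 0 0]
 [0 0 0 0 0 0 0 0 0 0 0 0 0 0 0 0]
 [0 0 0 0 0 0 0 0 0 0 0 0 0 0 0 0]
 [0 0 0 0 0 0 0 0 0 0 0 0 0 0 0 0]
 [0 0 0 0 0 0 0 0 0 0 0 0 0 0 0 0]
 [0 0 0 0 0 0 0 0 0 0 0 0 0 0 0 0]]
255.7893175074184 202.049597286986 21.445454545454545 [[ 0.55086254 -0.01798735  0.069     ]]
((549.0324096679688, -17.97980308532715), (59.95830535888672, 61.43656921386719), 61.99595260620117) 317
27 [ 0.5493 -0.0176  0.071 ] [ 0.5497 -0.0171  0.0712]
82 [ 0.5472 -0.0187  0.0472] [ 0.5494 -0.0174  0.0475]
115 [ 0.5448 -0.018   0.031 ] [ 0.5483 -0.0175  0.0305]
```

Run:
```python
from h import *
x,y=.5883,-.1955;a=44.3
r.move_to([x,y,.16],down(np.radians(a)))
r.set_gripper(.7);r.move_linear([x,y,.0755],vel=.1)
print(r.current_contact_force(),r.current_t())
r.set_gripper(0,25);r.sleep(.15);print(r.current_opening(),r.current_contact_force())
r.set_gripper(.9);r.move_linear([x,y,.11],vel=.15)
r.move_to([x,y,.11],down(np.radians(a+90)));r.move_linear([x,y,.0755],vel=.1)
r.set_gripper(0,25);r.sleep(.15);print('ends',r.current_opening(),r.current_contact_force())
r.set_gripper(.9);r.move_linear([x,y,.11],vel=.15)
r.move_to([x,y,.11],down(np.radians(a)));r.set_gripper(.5);r.move_linear([x,y,.0755],vel=.1)
r.set_gripper(0,60);r.sleep(.2);print(r.current_opening(),r.current_contact_force(),r.current_t())
im=grab('side');np.save('side5.npy',im,allow_pickle=True)
cv2.imwrite('pics/s5.png',cv2.resize(im['pixels'][140:290,220:420,::-1],(800,600),interpolation=cv2.INTER_CUBIC))
```

```text
[-0.35953385  0.28991817  0.56345634] 32.0583
0.1548451298592031 [ 0.23167995 -0.53091991  1.23668882]
ends 0.5288470317433367 [-0.30329238  0.76717987  6.35337687]
0.1446971845880145 [ 0.17110888 -1.72690786  5.83435858] 39.8
```

View pics/s5.png

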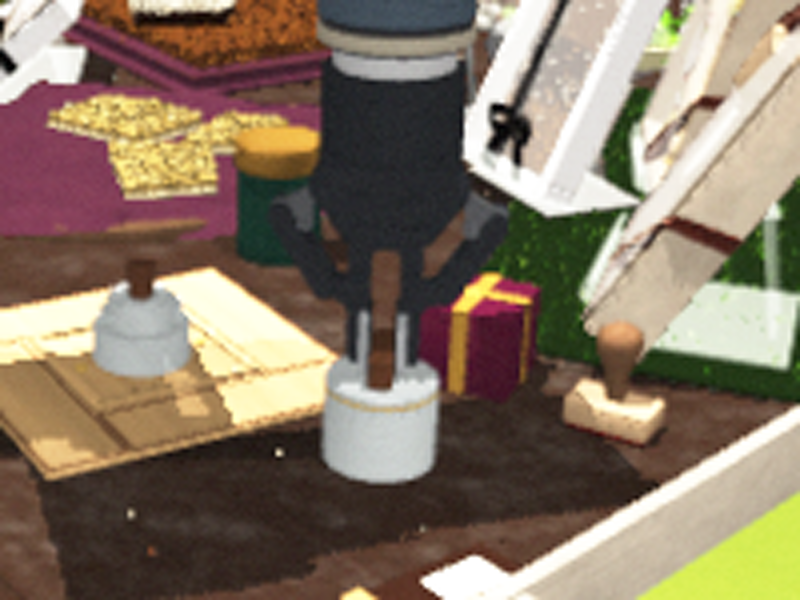

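Run:
```python
from h import *
x,y=.5883,-.1955;cx,cy=.5488,-.0184
r.move_linear([x,y,.19],vel=.15)
r.move_to([cx,cy,.19],down(np.radians(55.7)));r.sleep(.2)
f0=np.array(r.current_contact_force());print(f0,r.current_torque(),r.current_opening(),r.current_t())
im=grab('side');cv2.imwrite('pics/s6.png',cv2.resize(im['pixels'][120:270,160:360,::-1],(800,600),interpolation=cv2.INTER_CUBIC))
for z in list(np.arange(.17,.125,-.01))+list(np.arange(.125,.1055,-.0025)):
    r.move_linear([cx,cy,z],vel=.04);f=np.array(r.current_contact_force())-f0;print(round(z,4),f.round(2),r.current_tool_pos()[2].round(4))
    if f[2]>8 or np.hypot(*f[:2])>8: break
im=grab('side');cv2.imwrite('pics/s7.png',cv2.resize(im['pixels'][120:270,160:360,::-1],(800,600),interpolation=cv2.INTER_CUBIC))
```

```text
[-0.17489667 -0.19628329 -0.97965867] [-0.01072431 -0.02103661 -0.01629911] 0.14916062916738124 41.725
0.17 [-0.2   0.26 -0.14] 0.17
0.16 [ 0.7  -0.12 -0.74] 0.1598
0.15 [0.62 0.49 0.71] 0.1497
0.14 [ 0.62  0.45 -0.32] 0.1397
0.13 [ 0.26  0.07 -0.19] 0.1297
0.125 [ 0.38 -0.17 -0.2 ] 0.1248
0.1225 [0.83 0.32 0.69] 0.1224
0.12 [ 0.41 -0.17 -0.24] 0.1199
0.1175 [0.12 0.35 0.33] 0.1173
0.115 [ 0.09  0.6  -0.94] 0.1148
0.1125 [-0.08  0.15 -0.28] 0.1123
0.11 [-0.05 -0.13  0.88] 0.1098
0.1075 [ 0.38  0.57 -0.53] 0.1074
```

View pics/s6.png

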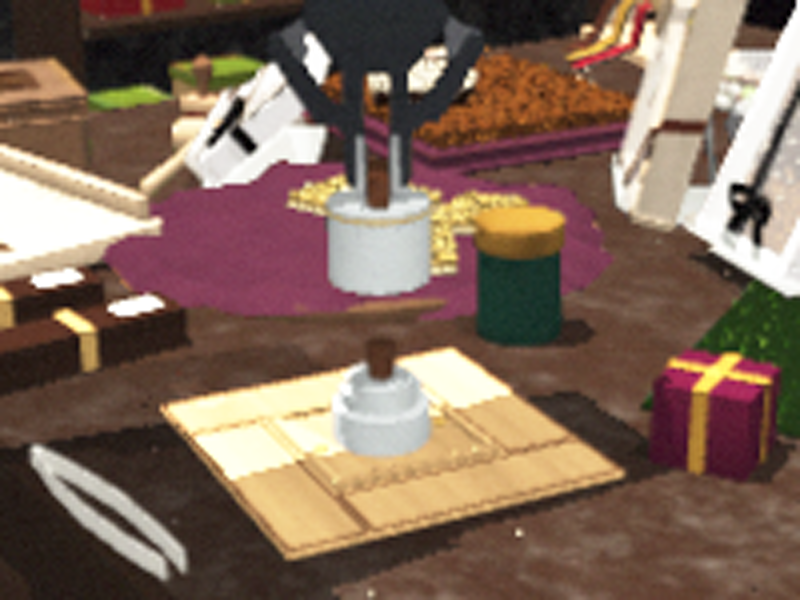

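View pics/s7.png

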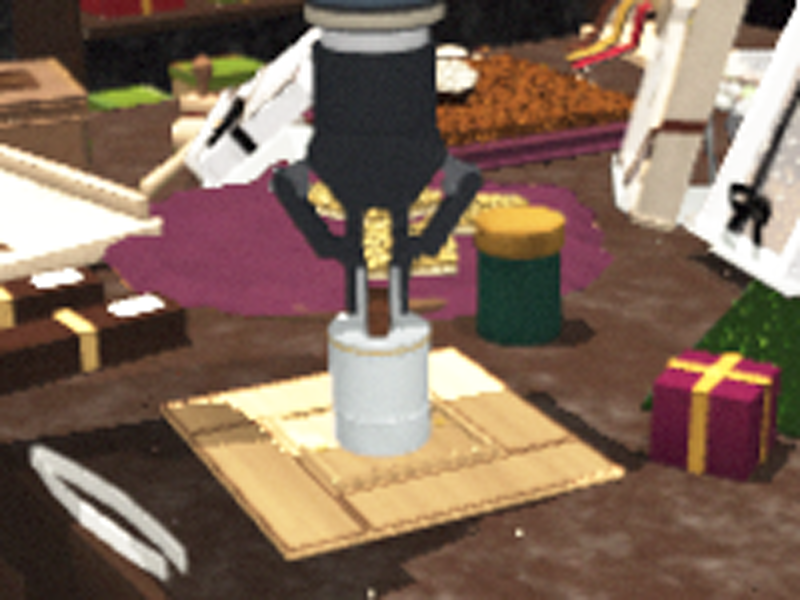

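The lid came down without contact to about 1 mm above the shoulder. I'll seat it, regrip, and turn it.

Run:
```python
from h import *
cx,cy=.5492,-.0187
r.move_linear([cx,cy,.1063],vel=.03);r.sleep(.1);print(r.current_contact_force(),r.current_tool_pos())
r.set_gripper(.25);r.sleep(.2);r.set_gripper(0,30);r.sleep(.1);print(r.current_opening(),r.current_contact_force())
for a in [45,35,25,15,8,2,-3,-6,-8,-9.3,-10.5]:
    r.move_linear([cx,cy,.1063],down(np.radians(a)),vel=.1);r.sleep(.1)
    f=r.current_contact_force();t=r.current_torque();print(a,np.round(f,2),np.round(t,3),round(np.degrees(toolyaw()),2))
    if abs(t[2])>1.0 and a<0: break
    if np.linalg.norm(f)>20:break
print(r.current_t())
```

```text
[-6.19593397  1.34098873 12.04211693] [ 0.54901341 -0.01855103  0.10718719]
0.15426224025889698 [ 0.80288618 -0.67034295  0.15964351]
45 [-0.15 -0.86  1.51] [0.01  0.012 0.031] 45.18
35 [ 0.27 -1.2   1.61] [0.003 0.043 0.013] 35.22
25 [-0.2  -0.63  2.39] [ 0.    -0.007  0.047] 25.23
15 [-0.57 -0.52  2.01] [ 0.066 -0.054  0.056] 15.24
8 [0.58 0.11 1.52] [ 0.049 -0.04  -0.   ] 8.22
2 [0.65 0.04 1.88] [ 0.011  0.001 -0.   ] 2.22
-3 [0.62 0.27 2.98] [-0.021  0.007 -0.015] -2.81
-6 [0.18 0.11 1.52] [-0.017  0.014 -0.044] -5.88
-8 [-0.43 -0.09  2.53] [ 0.039 -0.018 -0.061] -7.93
-9.3 [0.07 0.53 2.56] [-0.045  0.048 -0.044] -9.26
-10.5 [-1.6  -1.32  3.83] [-0.312  0.181  0.166] -10.46
51.4167
```

Run:
```python
from h import *
cx,cy=.5492,-.0187
for a in [-11.5,-12.5]:
    r.move_linear([cx,cy,.1063],down(np.radians(a)),vel=.1);r.sleep(.1)
    f=r.current_contact_force();t=r.current_torque();print(a,np.round(f,2),np.round(t,3),round(np.degrees(toolyaw()),2))
    if abs(t[2])>.8: break
r.set_gripper(.3);r.sleep(.1);print(r.current_contact_force())
r.move_linear([cx,cy,.17],vel=.15)
r.set_joints([0.9,0.0,1.652,0,1.49,0])
for n in('top','side'):
    im=grab(n);np.save(n+'8.npy',im,allow_pickle=True)
    x0,y0=(200,160) if n=='top' else(190,150)
    cv2.imwrite(f'pics/{n}8.png',cv2.resize(im['pixels'][y0:y0+100,x0:x0+133,::-1],(798,600),interpolation=cv2.INTER_CUBIC))
t=np.load('top8.npy',allow_pickle=True).item();W=world(t)
hp=cv2.cvtColor(t['pixels'][:,:,::-1],cv2.COLOR_BGR2HSV)
m=((W[...,2]>.088)&(W[...,2]<.115)&(hp[...,0]<20)&(hp[...,1]>90)).astype(np.uint8);m[:180]=0;m[230:]=0;m[:,:235]=0;m[:,280:]=0
print(m.sum(),rect(outline(m,t,.101)),np.nanmedian(W[m>0],axis=0))
w=W[185:225,235:275].reshape(-1,3);w=w[(w[:,2]>.074)&(w[:,2]<.088)];print(len(w),w.mean(0),(w.max(0)+w.min(0))/2)
print(r.current_t())
# cartons
cv2.imwrite('pics/top8f.png',cv2.resize(t['pixels'][:,:,::-1],(800,600),interpolation=cv2.INTER_CUBIC))
```

```text
-11.5 [-2.02 -1.78  4.22] [-0.325  0.205  0.476] -11.47
-12.5 [-2.18 -3.19  4.61] [-0.37   0.349  0.664] -12.48
[ 0.5423448  -0.18026209 -0.27197072]
55 (array([ 0.54924548, -0.01865828]), array([41.35702515, 11.75858021]), -8.366828918457031) [ 0.55007868 -0.0183485   0.10078214]
264 [ 0.54762025 -0.01902782  0.08106231] [ 0.54898344 -0.01854021  0.08107795]
55.1917
```

View pics/top8.png

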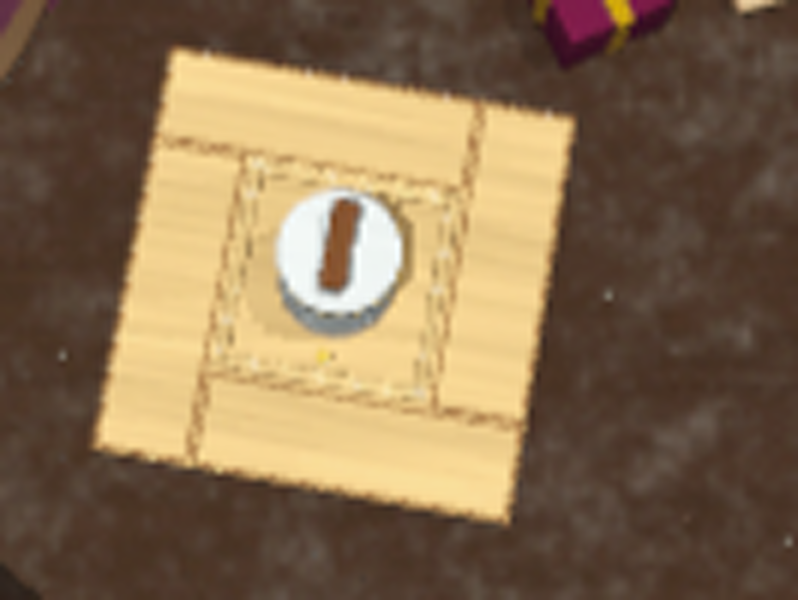

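View pics/side8.png

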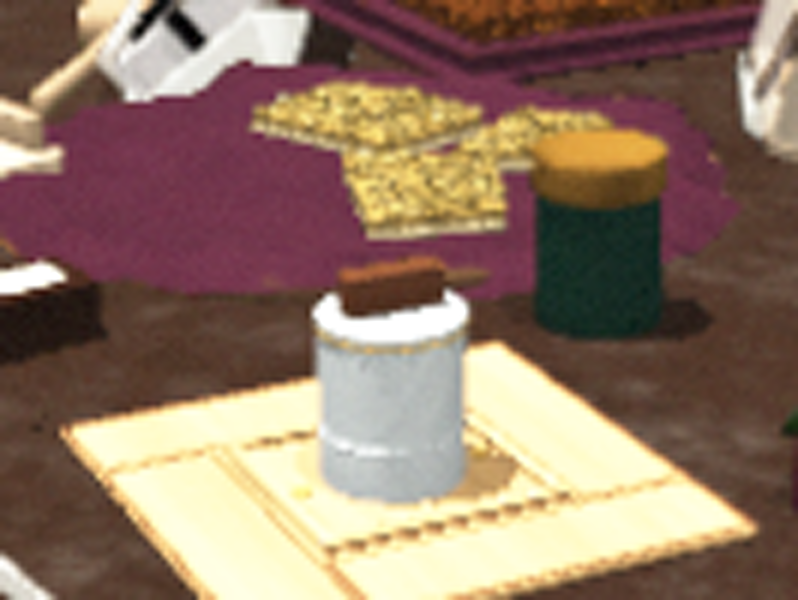

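View pics/top8f.png

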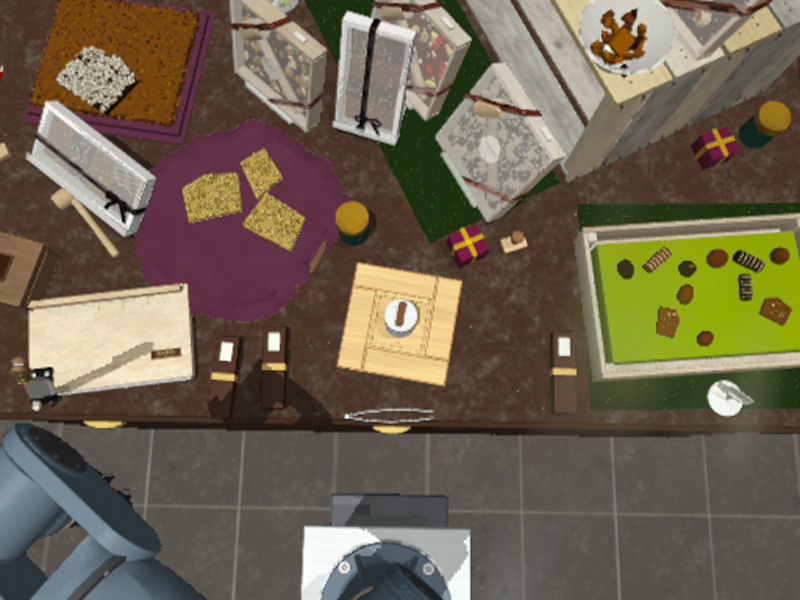

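The lid is seated, with its top at z = 0.081. It is locked: the torque rose from −10°, and the bar measures −8.4° against the board's −9.3°. The right-hand carton was knocked right, to (563,371). I'll measure the cartons by height.

```bash
cat >> h.py <<'E'
def cartons(im,zlo=.018,zhi=.042,ztop=.030,amin=400,verbose=False,mask=None):
    W=world(im);hp=cv2.cvtColor(im['pixels'][:,:,::-1].copy(),cv2.COLOR_BGR2HSV)
    m=((W[...,2]>zlo)&(W[...,2]<zhi)&(W[...,0]>.28)&(W[...,0]<.72)&(abs(W[...,1])<.5)).astype(np.uint8)
    m=cv2.morphologyEx(m,cv2.MORPH_OPEN,np.ones((3,3)))
    if mask is not None: m&=mask
    n,l,st,ce=cv2.connectedComponentsWithStats(m,connectivity=4);out=[]
    for i in range(1,n):
        if st[i,4]<amin: continue
        b=(l==i).astype(np.uint8);out.append((st[i,4],ce[i],)+rect(outline(b,im,ztop)))
    return out
E
python3 - <<'E'
from h import *
im=np.load('top8.npy',allow_pickle=True).item()
for c in cartons(im,amin=200): print(c)
W=world(im)
# gap right of right carton: profile z along rows
for v in (215,225,235,245,255):
    print(v,[(u,)+tuple((W[v,u]*1000).round().astype(int)) for u in range(348,388,3) if np.isfinite(W[v,u,0])])
x0,y0=310,190
cv2.imwrite('pics/t9.png',cv2.resize(im['pixels'][y0:y0+90,x0:x0+120,::-1],(800,600),interpolation=cv2.INTER_NEAREST))
x0,y0=110,190
cv2.imwrite('pics/t10.png',cv2.resize(im['pixels'][y0:y0+90,x0:x0+120,::-1],(800,600),interpolation=cv2.INTER_NEAREST))
E
```

```text
(np.int32(1973), array([106.08160162, 216.26964014]), array([0.51478076, 0.44669031]), array([201.17803955, 111.59022522]), 2.120511531829834)
(np.int32(781), array([175.03072983, 235.0793854 ]), array([0.45211615, 0.2291497 ]), array([161.19148254,  45.66985321]), 1.2965242862701416)
(np.int32(790), array([360.50253165, 238.19873418]), array([ 0.45198596, -0.34227286]), array([161.99690247,  46.18493652]), -1.904205322265625)
(np.int32(791), array([142.88369153, 241.47661188]), array([0.43048315, 0.32648053]), array([162.15473938,  46.31478119]), -3.9036712646484375)
215 [(348, np.int64(527), np.int64(-312), np.int64(3)), (351, np.int64(528), np.int64(-322), np.int64(1)), (354, np.int64(523), np.int64(-325), np.int64(29)), (357, np.int64(523), np.int64(-334), np.int64(30)), (360, np.int64(522), np.int64(-342), np.int64(35)), (363, np.int64(523), np.int64(-353), np.int64(29)), (366, np.int64(524), np.int64(-362), np.int64(29)), (369, np.int64(529), np.int64(-379), np.int64(2)), (372, np.int64(529), np.int64(-389), np.int64(0)), (375, np.int64(528), np.int64(-397), np.int64(7)), (378,
[... 2416 characters left out ...]
 np.int64(-308), np.int64(3)), (351, np.int64(402), np.int64(-318), np.int64(-2)), (354, np.int64(399), np.int64(-321), np.int64(27)), (357, np.int64(399), np.int64(-329), np.int64(34)), (360, np.int64(399), np.int64(-338), np.int64(33)), (363, np.int64(400), np.int64(-348), np.int64(28)), (366, np.int64(400), np.int64(-358), np.int64(27)), (369, np.int64(402), np.int64(-373), np.int64(3)), (372, np.int64(402), np.int64(-383), np.int64(1)), (375, np.int64(403), np.int64(-393), np.int64(-2)), (378, np.int64(403), np.int64(-402), np.int64(1)), (381, np.int64(403), np.int64(-411), np.int64(4)), (384, np.int64(403), np.int64(-420), np.int64(2)), (387, np.int64(403), np.int64(-430), np.int64(3))]
```

View pics/t9.png

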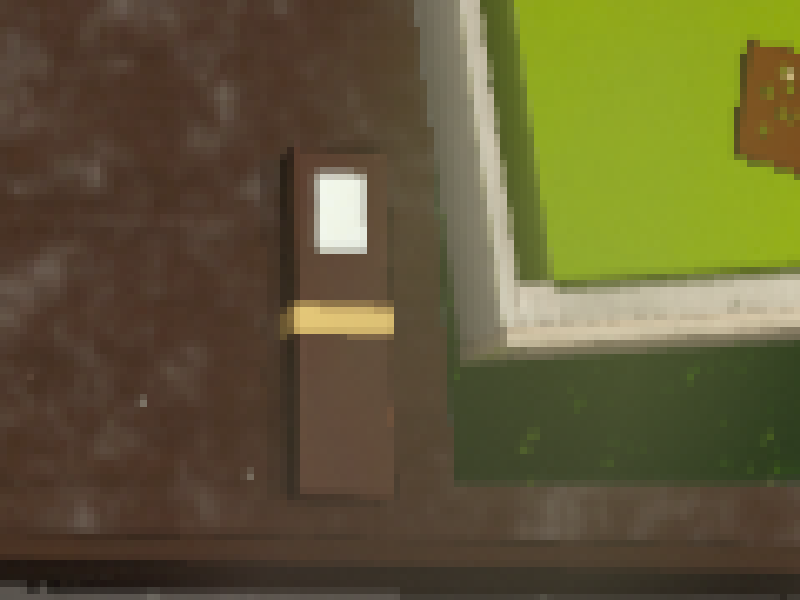

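View pics/t10.png

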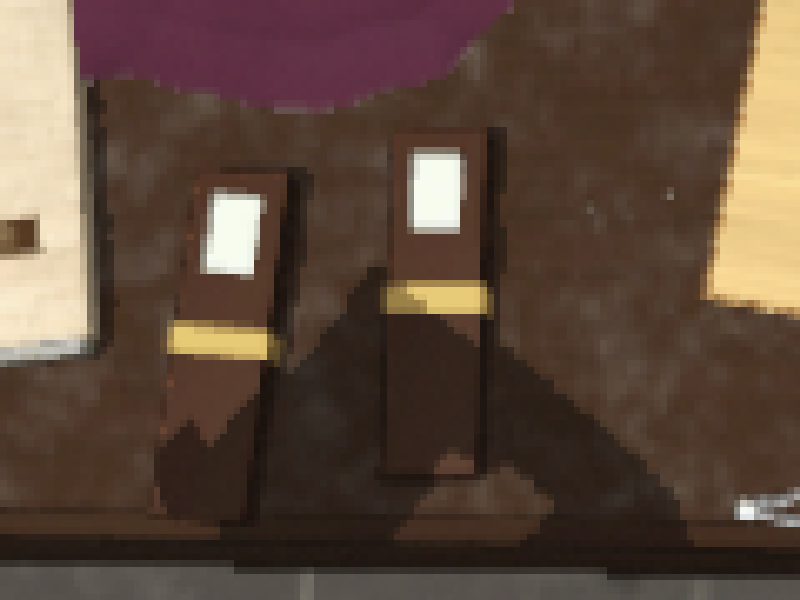

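Height masks give each carton a fitted size of about 162 x 46 mm, which matches the given 162 x 44. I'll place the first left carton on the board's +y place.

```bash
cat >> h.py <<'E'
BC=np.array([.5491,-.0186]);BY=-9.27
BIAS=np.array([.0014,.0003])
def dirv(deg): return np.array([np.cos(np.radians(deg)),np.sin(np.radians(deg))])
def bd(x,y): return BC+x*dirv(BY)+y*dirv(BY+90)
def pick(cam_c,yaw,off,flip,z=.031,op=.7):
    g=np.array(cam_c)-BIAS+off*dirv(yaw);ty=yaw+(180 if flip else 0)
    r.set_gripper(op,60)
    r.move_to([*g,.15],down(np.radians(ty)))
    r.move_linear([*g,z+.015],vel=.15);r.move_linear([*g,z],vel=.05)
    f=r.current_contact_force();r.set_gripper(0,60);r.sleep(.2)
    print('pick f',np.round(f,1),'open',round(r.current_opening(),3),np.round(r.current_tool_pos(),4))
    r.move_linear([*g,.15],vel=.15);print('lift',round(r.current_opening(),3),r.current_t());return ty
def place(ty_pick,yaw_c,off,pc,ty_place,z=.0375):
    cy=yaw_c+ty_place-ty_pick   # carton axis after turning
    g=bd(*pc)+off*dirv(cy)
    r.move_to([*g,.15],down(np.radians(ty_place)))
    r.move_linear([*g,z+.02],vel=.12);r.move_linear([*g,z],vel=.03);r.sleep(.1)
    print('place f',np.round(r.current_contact_force(),1),np.round(r.current_tool_pos(),4))
    o=r.current_opening();r.set_gripper(o+.1);r.sleep(.1);r.move_linear([*g,.15],vel=.12);print(r.current_t())
E
python3 - <<'E'
from h import *
y=1.3
ty=pick((.4521,.2291),y,0,True)
im=grab('side');cv2.imwrite('pics/s11.png',cv2.resize(im['pixels'][:,:,::-1],(800,600)))
place(ty,y,0,(-.026,.085),BY+180)
im=grab('side');cv2.imwrite('pics/s12.png',cv2.resize(im['pixels'][110:260,130:330,::-1],(800,600),interpolation=cv2.INTER_CUBIC))
E
```

```text
pick f [ 0.4  0.7 -0.4] open 0.499 [0.4509 0.2289 0.0314]
lift 0.501 59.75
place f [-3.4  0.6  1.7] [0.537  0.0695 0.0375]
63.8333
```

View pics/s12.png

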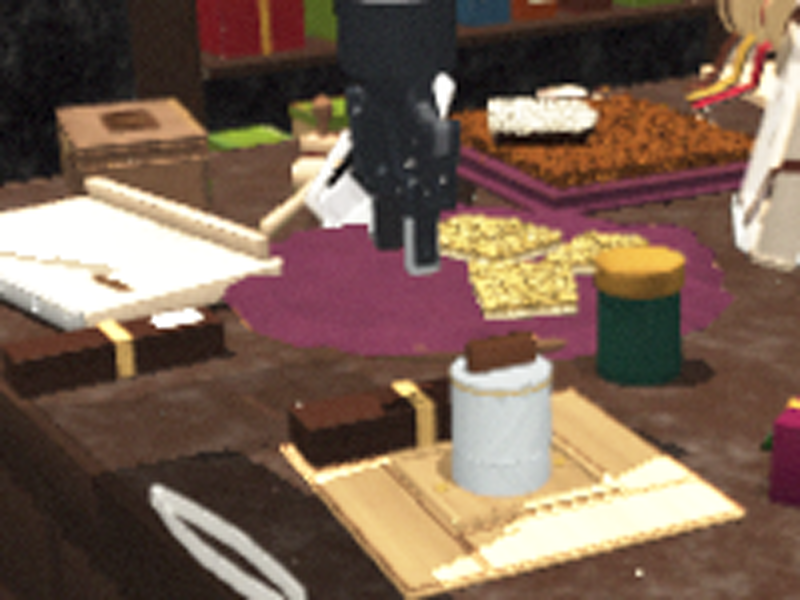

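The carton is on the +y place and the lid is undisturbed. Next are the other two.

Run:
```python
from h import *
y=-3.9
ty=pick((.4305,.3265),y,-.015,True)
place(ty,y,-.015,(.085,.026),BY+90)
r.set_joints([0.9,0.0,1.652,0,1.49,0])
for n in('top','side'):
    im=grab(n);np.save(n+'13.npy',im,allow_pickle=True)
    x0,y0=(200,160) if n=='top' else(190,150)
    cv2.imwrite(f'pics/{n}13.png',cv2.resize(im['pixels'][y0:y0+100,x0:x0+133,::-1],(798,600),interpolation=cv2.INTER_CUBIC))
im=np.load('top13.npy',allow_pickle=True).item()
for c in cartons(im,amin=200,zlo=.03,zhi=.046,ztop=.036): print(c)
for c in cartons(im,amin=200): print(c)
```

```text
pick f [0.6 0.  0.6] open 0.502 [0.4143 0.3274 0.0315]
lift 0.5 67.95
place f [-3.4 -0.4  2.6] [0.6395 0.0082 0.0375]
72.675
(np.int32(685), array([252.91532847, 177.69051095]), array([ 0.63629413, -0.00763183]), array([161.15341187,  45.04364777]), 81.22311401367188)
(np.int32(701), array([227.52924394, 208.47931526]), array([0.53806482, 0.06881967]), array([161.81689453,  44.56590271]), -9.295677185058594)
(np.int32(1410), array([240.30425532, 193.28794326]), array([0.55404559, 0.0063926 ]), array([215.3901825, 163.8874054]), -9.295677185058594)
(np.int32(1979), array([106.10409298, 216.21020718]), array([0.51469409, 0.44353571]), array([203.03688049, 113.222435  ]), 0.4384717643260956)
(np.int32(784), array([360.51403061, 238.17729592]), array([ 0.45225479, -0.34246875]), array([161.00558472,  46.23771667]), 0.13289998471736908)
```

View pics/top13.png

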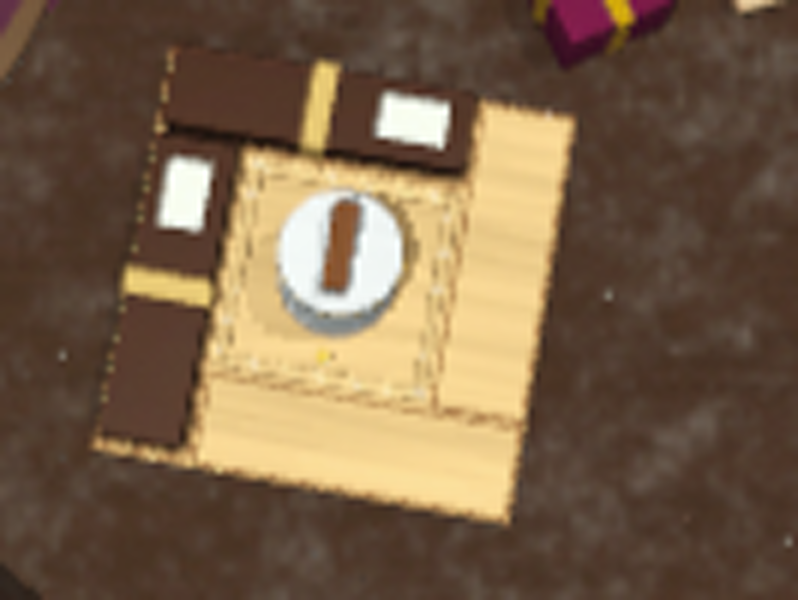

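View pics/side13.png

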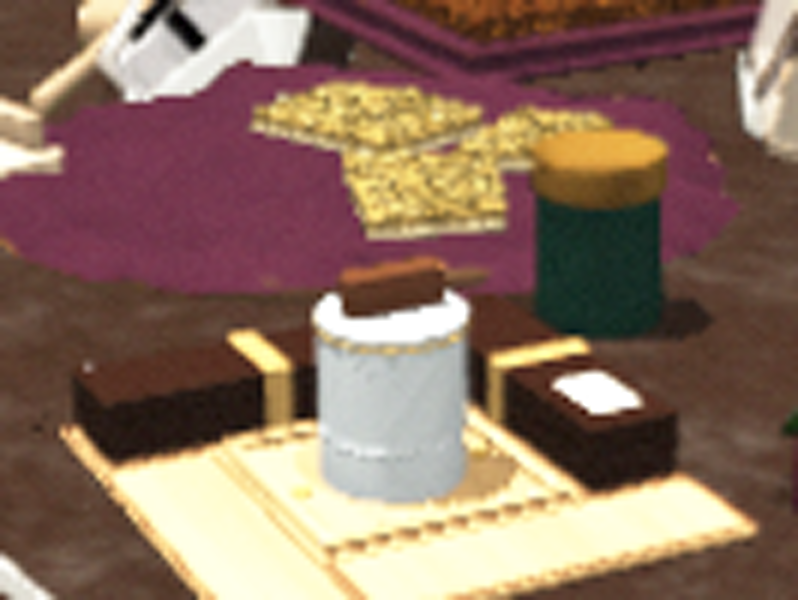

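Run:
```python
from h import *
im=np.load('top13.npy',allow_pickle=True).item();g=cv2.cvtColor(im['pixels'],cv2.COLOR_RGB2HSV)[...,2].astype(np.float32)
C=np.array([.5506,-.0178])
def prof(axis,lo,hi,cross,z):
    # mean brightness along board axis coordinate, camera frame
    s=np.arange(lo,hi,.001);o=[]
    for t in s:
        P=[]
        for c in cross:
            x,y=(t,c) if axis=='x' else (c,t)
            q=C+x*dirv(BY)+y*dirv(BY+90);P.append([*q,z])
        uv=proj(im,P).astype(np.float32);o.append(cv2.remap(g,uv[:,0].reshape(1,-1),uv[:,1].reshape(1,-1),cv2.INTER_LINEAR).mean())
    print(axis,z);print(' '.join(f'{int(round(t*1000))}:{int(v)}' for t,v in zip(s,o)))
prof('x',-.120,-.095,np.arange(.07,.10,.003),.006)  # A near end: expect edge -107, board -111
prof('x',.050,.070,np.r_[np.arange(-.045,.015,.004),np.arange(.035,.05,.004)],.006) # B inner side bottom expect 63
prof('y',.055,.075,np.r_[np.arange(-.09,-.04,.004),np.arange(-.01,.04,.004)],.006) # A inner bottom expect 63
prof('y',-.065,-.045,np.arange(.07,.10,.003),.036) # B right end top: expect -55
prof('x',-.120,-.102,np.arange(-.09,.04,.005),.006) # board near edge
```

```text
x 0.006
-120:84 -119:84 -118:83 -117:83 -116:83 -115:83 -114:88 -113:105 -112:131 -111:157 -110:175 -109:180 -108:178 -107:166 -106:146 -105:123 -104:104 -103:90 -102:84 -101:84 -100:87 -99:90 -98:92 -97:93 -96:93
x 0.006
50:213 51:223 52:232 53:237 54:239 55:237 56:235 57:231 58:224 59:215 60:202 61:187 62:167 63:144 64:119 65:96 66:74 67:57 68:48 69:48 70:57
y 0.006
55:222 56:220 57:217 58:208 59:191 60:168 61:143 62:119 63:96 64:80 65:75 66:78 67:84 68:88 69:89 70:90 71:90 72:90 73:91 74:95
y 0.036
-65:241 -64:234 -63:223 -62:211 -61:200 -60:184 -59:163 -58:139 -57:119 -56:104 -55:95 -54:89 -53:86 -52:86 -51:86 -50:86 -49:86 -48:86 -47:88 -46:96 -45:115
x 0.006
-120:78 -119:78 -118:78 -117:78 -116:78 -115:80 -114:88 -113:104 -112:128 -111:154 -110:178 -109:199 -108:217 -107:231 -106:240 -105:245 -104:247 -103:249
```

The two placed cartons sit within about 2 mm of nominal. I'll use slightly refined bias values for the third.

```bash
sed -i 's/^BC=.*/BC=np.array([.5496,-.0182]);BY=-9.27/; s/^BIAS=.*/BIAS=np.array([.0008,.0003])/' h.py
python3 - <<'E'
from h import *
y=-1.0
ty=pick((.4521,-.3424),y,-.022,False,op=.66)
place(ty,y,-.022,(.026,-.085),BY)
r.set_joints([0.9,0.0,1.652,0,1.49,0])
for n in('top','side'):
    im=grab(n);np.save(n+'14.npy',im,allow_pickle=True)
    x0,y0=(200,160) if n=='top' else(190,150)
    cv2.imwrite(f'pics/{n}14.png',cv2.resize(im['pixels'][y0:y0+100,x0:x0+133,::-1],(798,600),interpolation=cv2.INTER_CUBIC))
im=np.load('top14.npy',allow_pickle=True).item()
C=np.array([.5506,-.0178]);E=[dirv(BY),dirv(BY+90)]
for c in cartons(im,amin=200,zlo=.03,zhi=.046,ztop=.036):
    d=c[2]-C;print(c, 'board',np.round([d@E[0]*1000,d@E[1]*1000],1))
E
```

```text
pick f [-0.4  7.5 -2.5] open 0.504 [ 0.4296 -0.3426  0.0314]
lift 0.495 80.6667
place f [-1.8 -4.   3.4] [ 0.5398 -0.1031  0.0375]
84.975
(np.int32(682), array([253.26832845, 177.75219941]), array([ 0.63570764, -0.00812496]), array([161.18009949,  46.09449768]), 80.73921203613281) board [82.4 23.3]
(np.int32(704), array([284.14488636, 201.51704545]), array([ 0.56237561, -0.10691043]), array([161.6452179 ,  44.51773834]), -9.000862121582031) board [ 26. -86.]
(np.int32(714), array([227.44117647, 208.32633053]), array([0.53798022, 0.06907549]), array([162.06646729,  44.08833694]), -9.295692443847656) board [-26.4  83.7]
```

View pics/top14.png

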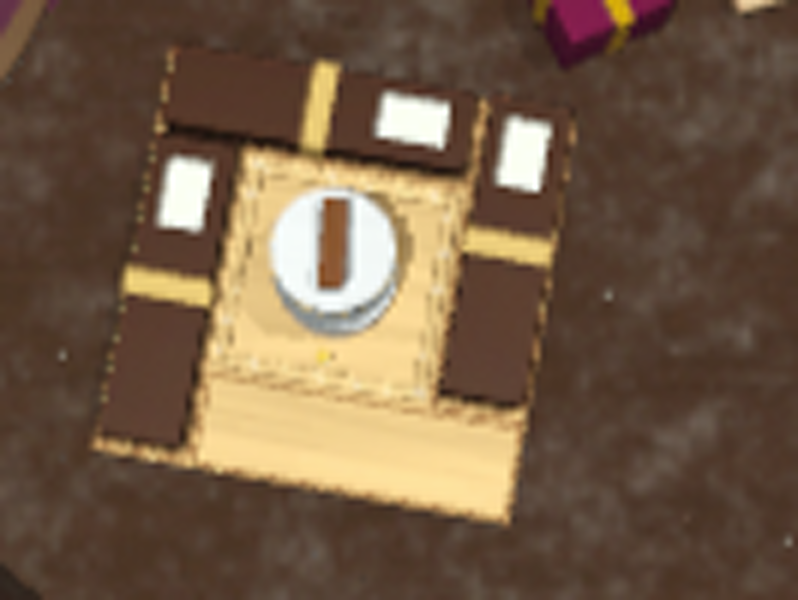

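View pics/side14.png

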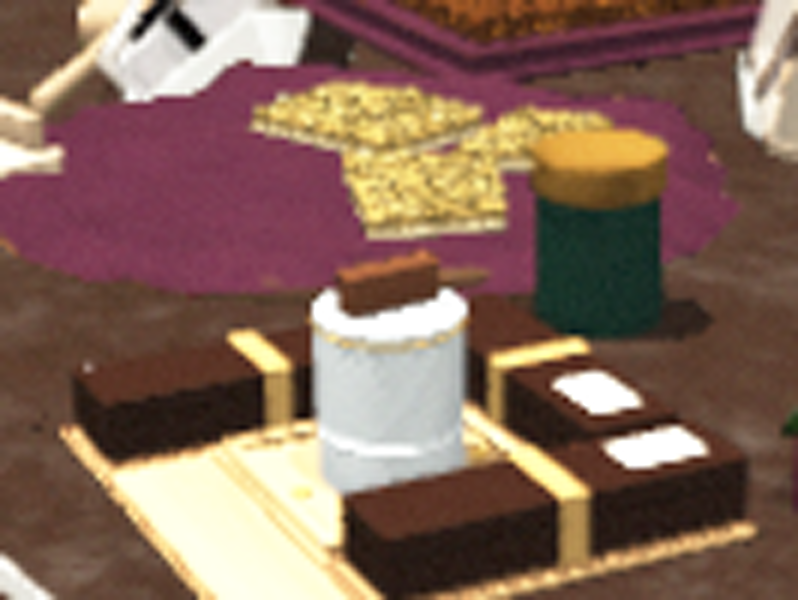

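Placing the last carton brushed the lid: the bar is turned a few degrees back (bar end at (335,205)) and the lid is slightly tilted. The back carton also sits about 2 mm inward of its place. I'll move that carton first, then re-seat and re-lock the lid.

Run:
```python
from h import *
g=np.array([.6395,.0082]);q=down(np.radians(BY+90))
r.set_gripper(.62,60)
r.move_to([*g,.15],q);r.move_linear([*g,.055],vel=.12);r.move_linear([*g,.0375],vel=.05)
print(r.current_contact_force());r.set_gripper(0,50);r.sleep(.2);print(r.current_opening())
r.move_linear([*g,.0395],vel=.03)
g2=g+.0015*dirv(BY)+.0015*dirv(BY+90)
r.move_linear([*g2,.0395],vel=.02);r.move_linear([*g2,.0375],vel=.03)
o=r.current_opening();r.set_gripper(o+.1);r.sleep(.1);r.move_linear([*g2,.15],vel=.12)
# lid: turn, grip bar
r.set_joints([0.9,0.0,1.652,0,1.49,0])
im=grab('top');np.save('top15.npy',im,allow_pickle=True);W=world(im)
hp=cv2.cvtColor(im['pixels'][:,:,::-1].copy(),cv2.COLOR_BGR2HSV)
m=((W[...,2]>.088)&(W[...,2]<.115)&(hp[...,0]<20)&(hp[...,1]>90)).astype(np.uint8);m[:180]=0;m[230:]=0;m[:,:235]=0;m[:,280:]=0
print('bar',m.sum(),rect(outline(m,im,.101)),np.nanmedian(W[m>0],axis=0))
w=W[185:225,235:275].reshape(-1,3);w=w[(w[:,2]>.074)&(w[:,2]<.092)];A=np.c_[w[:,:2],np.ones(len(w))];print('lid top plane',np.linalg.lstsq(A,w[:,2],rcond=None)[0],w.mean(0))
C=np.array([.5506,-.0178]);E=[dirv(BY),dirv(BY+90)]
for c in cartons(im,amin=200,zlo=.03,zhi=.046,ztop=.036):
    d=c[2]-C;print(c[3:], 'board',np.round([d@E[0]*1000,d@E[1]*1000],1))
print(r.current_t())
```

```text
[-1.12268776  0.47270624 -0.10687792]
0.5013388664844841
bar 58 (array([ 0.55032874, -0.01594307]), array([43.18780899, 11.23147964]), -4.669548034667969) [ 0.55103875 -0.01541839  0.10110389]
lid top plane [0.00294837 0.00551079 0.07989904] [ 0.54888581 -0.01565201  0.08143111]
(array([161.31156921,  47.13096619]), 82.18041229248047) board [84.6 25.2]
(array([162.32260132,  44.5332756 ]), -9.533515930175781) board [ 25.6 -86.1]
(array([162.61300659,  44.45418549]), -9.295677185058594) board [-26.7  83.5]
96.025
```

The lid is level and seated (top at z = 0.081). It has shifted about 3 mm in +y and turned about 4.5°. I'll regrip, centre it and turn it to the stop.

Run:
```python
from h import *
g=[.5496,-.0162]
r.set_gripper(.4,30);r.move_to([*g,.17],down(np.radians(-4.7)));r.move_linear([*g,.1075],vel=.08)
print(r.current_contact_force());r.set_gripper(0,30);r.sleep(.15);print(r.current_opening(),r.current_contact_force())
c=[.5494,-.0184]
r.move_linear([*c,.1075],vel=.02);r.sleep(.1);print(r.current_contact_force())
for a in(-7,-9.3,-10.5,-11.5,-12.5):
    r.move_linear([*c,.1075],down(np.radians(a)),vel=.1);r.sleep(.1)
    print(a,np.round(r.current_contact_force(),2),np.round(r.current_torque(),3))
# relax back to nominal so release does not spring it
r.set_gripper(.3);r.sleep(.15);r.move_linear([*c,.17],vel=.12)
r.set_joints([0.9,0.0,1.652,0,1.49,0])
for n in('top','side'):
    im=grab(n);np.save(n+'16.npy',im,allow_pickle=True)
    x0,y0=(200,160) if n=='top' else(190,150)
    cv2.imwrite(f'pics/{n}16.png',cv2.resize(im['pixels'][y0:y0+100,x0:x0+133,::-1],(798,600),interpolation=cv2.INTER_CUBIC))
im=np.load('top16.npy',allow_pickle=True).item();W=world(im)
cv2.imwrite('pics/top16f.png',cv2.resize(im['pixels'][:,:,::-1],(800,600),interpolation=cv2.INTER_CUBIC))
hp=cv2.cvtColor(im['pixels'][:,:,::-1].copy(),cv2.COLOR_BGR2HSV)
m=((W[...,2]>.088)&(W[...,2]<.115)&(hp[...,0]<20)&(hp[...,1]>90)).astype(np.uint8);m[:180]=0;m[230:]=0;m[:,:235]=0;m[:,280:]=0
print('bar',m.sum(),rect(outline(m,im,.101)),np.nanmedian(W[m>0],axis=0))
w=W[185:225,235:275].reshape(-1,3);w=w[(w[:,2]>.074)&(w[:,2]<.092)];A=np.c_[w[:,:2],np.ones(len(w))];print('lid top',w.mean(0))
C=np.array([.5506,-.0178]);E=[dirv(BY),dirv(BY+90)]
for c in cartons(im,amin=200,zlo=.03,zhi=.046,ztop=.036):
    d=c[2]-C;print(c[3:], 'board',np.round([d@E[0]*1000,d@E[1]*1000],1))
print(r.current_t())
```

```text
[ 0.10998318 -0.07972942  0.35403777]
0.15426437898756437 [-2.9218313  -1.16601853  6.19204532]
[-1.64530124  1.70625479  5.87380299]
-7 [-1.29  0.72  6.76] [ 0.085  0.177 -0.08 ]
-9.3 [-1.16 -1.6   6.72] [-0.171  0.279  0.026]
-10.5 [-2.67 -2.94  6.17] [-0.439  0.44   0.109]
-11.5 [-2.59 -3.37  6.65] [-0.552  0.46   0.356]
-12.5 [-3.19 -4.98  7.44] [-0.626  0.486  0.552]
bar 57 (array([ 0.55024536, -0.01869915]), array([43.43472672, 11.42431641]), -9.299812316894531) [ 0.55017685 -0.01836876  0.1008395 ]
lid top [ 0.54805827 -0.0188091   0.08113349]
(array([161.53105164,  46.15105057]), 81.22078704833984) board [85.1 25. ]
(array([161.76132202,  44.53328323]), -9.533500671386719) board [ 25.8 -86.1]
(array([162.05903625,  44.68209457]), -9.232162475585938) board [-26.4  83.5]
105.075
```

View pics/top16.png

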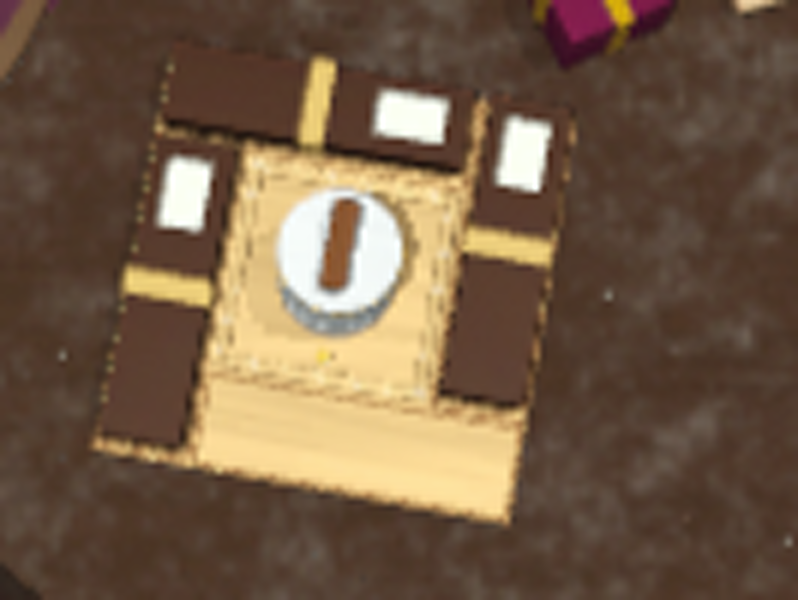

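View pics/side16.png

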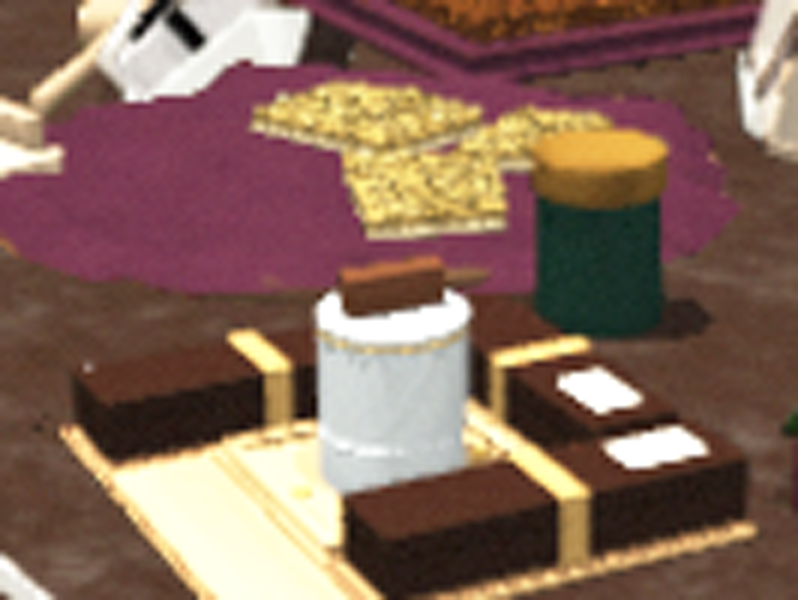

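View pics/top16f.png

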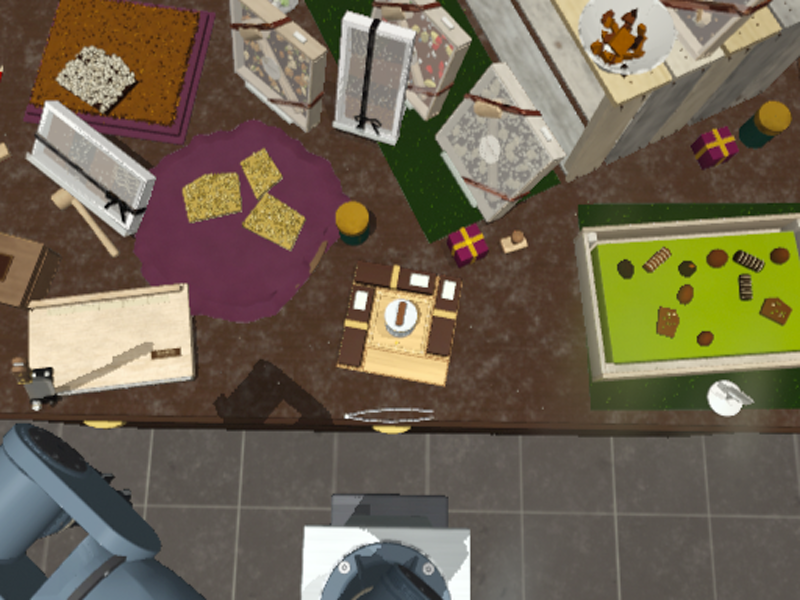

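Run:
```python
from h import *
r.hand_in();print(r.current_t())
```

```text
the job is handed in; nothing more can be done
the job is handed in; nothing more can be done
```

The gift board is finished and handed in, at about 105 s on the robot's clock. The small canister stands in the open one, and the lid is down and locked. All three praline cartons that were there lie flat in their outlines; the fourth outline, nearest the robot, stays empty.

- **Lid:** I set it on at 65° to the studs and turned it clockwise to the stops. The last pictures show its top at 81 mm (the seated height) and its bar at −9.3°, matching the board's −9.3°.
- **Cartons:** in the last pictures they measure within about 1.5 mm and 0.5° of their places, inside the 3 mm margin. About 1 mm of that is probably camera error.
- **Bystanders:** the tongs, gift box, cocoa tin and stamp look unmoved in the pictures.

These things went wrong along the way:
- **Knocked carton:** the right-hand carton was knocked aside early on. I measured it again before picking it up, and the pick felt a sideways force of about 7.5 N.
- **Lid disturbed:** placing the third carton brushed the lid, turning it back about 4.5° and shifting it 3 mm. I gripped it again, centred it and turned it to the stop. The checks above are from after that.
- **Back carton:** it first sat about 2 mm off its place, so I regripped it and moved it 1.5 mm each way.
- **Cameras:** the two cameras disagreed by about 2 mm, so I corrected the positions using known grip points.

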